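# Build the spacer pack on a dicing spindle

## Robot

A 6-joint arm with a two-finger parallel gripper is mounted at the origin on the work surface. World frame = base frame: x ahead of the robot, y to its left, z up, the work surface at z = 0. Lengths are in mm, angles in rad, forces in N, time in s.
With the tool pointing down it reaches from about 350 to 950 mm from the base axis. Payload 17.4 kg.
Tool frame: the origin (TCP) lies at the very end of the fingers, on their centre line; the grasp point (between the pads) lies 19 mm behind it (r.hold_point_z is the distance from the TCP to the grasp point, in mm); z points along the fingers, y is the line along which they close (so a half turn about z gives the same grasp; the last joint's range is limited). The gripper opens to 93 mm and grips with 3 to 60 N. Pads are 15 mm wide; open, the fingers measure 128 mm over their backs; the gripper's body (75 mm by 188 mm) begins 65 mm behind the grasp point.
Start: joints at [-1.296, 0.116, 1.442, -0, 1.584, -0.038], TCP at [207.704, -642.255, 180.046] pointing down, gripper open.
Joint ranges: [-2.83, 2.83], [-0.83, 2.19], [0.07, 2.5], [-1.14, 4.28], [0.01, 3], [-2.97, 2.97]. Speed limits (rad/s): [1.89, 1.89, 2.22, 3.14, 3.14, 3.14].

## Interface

Orientations are given as [roll, pitch, yaw] about the fixed x, y, z axes, in that order (R = Rz(yaw) Ry(pitch) Rx(roll)).
In Python, from workcell import r, viewer, job gives the robot as it stands.
- The arm moves only by the tool drive_tool, never from a script. Its argument "deltas" is one flat list of numbers, 5 for each row, row after row: the gripper command: -1 is fully open, 1 is shut, values between are in proportion, then the shift along the tool's x, y, z in m, then the turn about the tool's z in degrees. In form: [claw, x, y, z, roll, claw, x, y, z, roll, ...]. A call has 1 to 5 rows; each row is the pose to reach, as a shift and turn from the pose commanded when the call began, along the tool's axes at that moment; what a row does not reach only later rows make up. A row lasts 1/8 s, in which the tool goes at most 62.5 mm and 10.7 degrees, less where a joint would pass 70% of its speed; a pose out of reach is approached as far as the arm can. A call with a gripper value outside its range is refused whole. The fingers move at their own pace and stop on an object; the grip force is fixed at half the most. Time passes only in rows, so rows that repeat a pose let the fingers close. It gives the time, the measured TCP pose, the force, the opening and the grip force at its end, in the units of the state.
- r.sense(): the state, without advancing time (a new reading comes with each control period).
- viewer.snapshot(name): name is "scene" or "top"; returns the picture (420x560x3 uint8, blue, green, red); there is no depth.
- viewer.camera_model(name): a dict with "vertical_fov" (degrees; the focal length in pixels is half the picture's height over the tangent of half this angle, whatever the lens; pixels are square), "cx", "cy" (the principal point, pixels), "xyz" and "rotation" of the camera in the world. Camera axes: x right, y up, looking along -z (the intrinsics and any distortion apply to the point x, -y, -z); pixel columns grow to the right and rows downward; lengths in mm; the calibration is good to about 2 mm. A picture is of the moment at which its call begins. camera_model takes no time and is no camera call.
- job.sign_off(): hands the job in; it is judged then, once.
The state is a dict: "time_s": time; "joints": joint angles; "joint_vel": joint speeds; "tau": joint torques, N m; "ee_pos": TCP position; "tcp_rot": TCP orientation; "wrist_force": force on the tool from outside, world axes, zero at the start; "moment": the same for the moment, N m; "opening": opening from 0.0 (shut) to 1.0 (fully open); "grip_force": force on a finger pad.
Only numpy, scipy, OpenCV 4.12 (cv2) and the standard library are available. Lean on these libraries where they do the work, as an engineer would, in place of code of your own. Each camera call takes 0.05 s, during which the arm holds its last target. There are 200 camera calls.

## Task

Load the three loose spacer rings from their saddles onto the dicing spindle's arbor in order of thickness, the thickest innermost against the backing flange, then the middle one, the thinnest outermost. Push the pack up by feel until it is tight against the flange with no gaps, with one firm push so that it seats, but not a hard one: the spindle runs on a delicate air bearing. Don't drop a spacer, and leave the other things on the bench where they are.

Things in the scene. Friction and masses are not known exactly. Their poses are not given: they have to be found in the camera images.
- spacer_thick: Thickest spacer: plain bright aluminium ring, 28 mm thick, outside diameter 100 mm, bore 34 mm, about 520 g. Origin at its centre; its own y axis is the ring's axis. It starts on edge (axis level) in a black saddle, centre 66 mm and top rim 116 mm above the bench: the upper half stands free and can be pinched across its flat faces from above.
- saddle_thick: Black saddle of that spacer, fixed to the bench: 104 mm along its own x, 50 mm along its own y (the spacer's axis), 50 mm high, slot 2 mm wider than the spacer. Origin at its underside.
- spacer_mid: Middle spacer: plain bright aluminium ring, 20 mm thick, outside diameter 100 mm, bore 34 mm, about 370 g. Origin at its centre; its own y axis is the ring's axis. It starts on edge (axis level) in a black saddle, centre 66 mm and top rim 116 mm above the bench: the upper half stands free and can be pinched across its flat faces from above.
- saddle_mid: Black saddle of that spacer, fixed to the bench: 104 mm along its own x, 42 mm along its own y (the spacer's axis), 50 mm high, slot 2 mm wider than the spacer. Origin at its underside.
- spacer_thin: Thinnest spacer: plain bright aluminium ring, 12 mm thick, outside diameter 100 mm, bore 34 mm, about 220 g. Origin at its centre; its own y axis is the ring's axis. It starts on edge (axis level) in a black saddle, centre 66 mm and top rim 116 mm above the bench: the upper half stands free and can be pinched across its flat faces from above.
- saddle_thin: Black saddle of that spacer, fixed to the bench: 104 mm along its own x, 34 mm along its own y (the spacer's axis), 50 mm high, slot 2 mm wider than the spacer. Origin at its underside.
- spindle: Dicing spindle in its service cradle, fixed to the bench; an air bearing: over 100 N anywhere damages it. Own y runs level along the spindle axis to the arbor's free end, z up, origin on the bench, axis 175 mm above it. Round backing flange, 84 mm across, clamped on the arbor: its face is 0 to 30 mm out from the origin along y, a setting not reported: feel for it. Behind it clamp blocks reach 50 mm above the axis.
- nose (a point): Point on the spindle axis at the arbor's free tip, 206 mm from the origin along own y. Arbor: smooth rod, 32 mm in diameter, parallel up to y = 195 mm, then an 11 mm cone down to 22 mm. The spacers have 1 mm play all round and slide with friction. Pushed at the rim or one side they bind; pushed on both sides of the arbor at axis height they run home: a push of 15 to 20 N seats them.
- lock_nut: Hexagon lock nut with a round collar, 72 mm across, 22 mm high, lying on the bench; not part of the job (origin at its underside).
- front_flange: Steel flange ring, 84 mm across, 14 mm high, lying flat on the bench; not part of the job (origin at its underside).
- pin_spanner: Dark flat two-pin spanner, 180 mm long, 18 mm high at the pins, lying on the bench; not part of the job (origin at its underside).
- blade_case: Round white blade case, 72 mm across, 14 mm high, lying on the bench; not part of the job (origin at its underside).
- solvent_bottle: White plastic bottle with a blue cap, 64 mm across, 150 mm tall, standing upright; not part of the job (origin at its underside).
- driver: Screwdriver, 170 mm long, lying on the bench; not part of the job (origin at its underside).
- caliper: Steel caliper with a black body, 200 mm long, 11 mm high, lying on the bench; not part of the job (origin at its underside).
Things that resemble listed ones, but are neither listed nor needed, are in the scene too. What is shaped like the spacer_thick but pink or red is not meant.

How it is judged (in metres and radians):
On the way:
1. with all three on in order, the pack is squeezed up against the backing flange (a push of at least 10 N through the pack) (distance between spacer_thick and spacer_mid between 0.0225 and 0.0255 m and distance between spacer_mid and spacer_thin between 0.0145 and 0.0175 m and y of spacer_thick in the frame of spindle between 0.012 and 0.046 m and x of spacer_thick in the frame of spindle between -0.004 and 0.004 m and z of spacer_thick in the frame of spindle between 0.171 and 0.179 m and angle between the y axis of each of spacer_thick, spacer_mid, spacer_thin and the y axis of spindle, either way round below 0.05 rad and y of spacer_mid in the frame of spindle between 0.036 and 0.07 m and x of spacer_mid in the frame of spindle between -0.004 and 0.004 m and z of spacer_mid in the frame of spindle between 0.171 and 0.179 m and y of spacer_thin in the frame of spindle between 0.052 and 0.086 m and x of spacer_thin in the frame of spindle between -0.004 and 0.004 m and z of spacer_thin in the frame of spindle between 0.171 and 0.179 m and contact force between spacer_thick and spacer_mid above 10 N), for 0.03 s.
At the end, for the whole second after the job is handed in: Spacers on the arbor, at rest and released: thickest against the flange (set at y = 0 to 30 mm), then middle, then thinnest outermost; centred within 4 mm, square within 0.05 rad, neighbouring centres 24 and 16 mm apart within 1.5 mm, the thickest's centre at y = 12 to 46 mm (distance between spacer_thick and spacer_mid between 0.0225 and 0.0255 m and distance between spacer_mid and spacer_thin between 0.0145 and 0.0175 m and y of spacer_thick in the frame of spindle between 0.012 and 0.046 m and x of spacer_thick in the frame of spindle between -0.004 and 0.004 m and z of spacer_thick in the frame of spindle between 0.171 and 0.179 m and angle between the y axis of each of spacer_thick, spacer_mid, spacer_thin and the y axis of spindle, either way round below 0.05 rad and y of spacer_mid in the frame of spindle between 0.036 and 0.07 m and x of spacer_mid in the frame of spindle between -0.004 and 0.004 m and z of spacer_mid in the frame of spindle between 0.171 and 0.179 m and y of spacer_thin in the frame of spindle between 0.052 and 0.086 m and x of spacer_thin in the frame of spindle between -0.004 and 0.004 m and z of spacer_thin in the frame of spindle between 0.171 and 0.179 m and linear speed of each of spacer_thick, spacer_mid, spacer_thin below 0.01 m/s); the robot touches nothing.
It fails at once if a spacer is dropped on the bench or laid on it (height (world z) of any of spacer_thick, spacer_mid, spacer_thin below 0.056 m).
It fails at once if the spindle is loaded with more than 100 N (contact force between spindle and anything else above 100 N).
It fails at once if something else on the bench is shifted by more than 20 mm (distance of any of lock_nut, front_flange, pin_spanner, blade_case, solvent_bottle, driver, caliper from where it was at the start of the episode above 0.02 m).
It also fails if it takes over 72 s, if anything falls off the work surface, if the arm or the gripper's body presses on something with over 40 N, if the wrist force passes 120 N, or if a joint passes its speed limit or range.

## Working session

There is one attempt and no reset: what is moved stays moved. The work goes in short steps, Python scripts to look and compute and a tool call to move; the robot and the scene stay as the last step left them, time stands still between calls to the robot, and variables do not carry over. Pictures are saved under pics/ and viewed, at most 10 in all, crops included, and the job is handed in when it is done.

Besides the shell and the picture viewer there is one more tool, called after "Request:" by a JSON object that holds its "op" and its "data", one argument or row to a line. drive_tool: Moves the arm, as the interface text tells. Its arguments: {"type":"object","properties":{"deltas":{"type":"array","items":{"type":"number"}}},"required":["deltas"]}

```bash
mkdir -p pics; ls; python3 - <<'E'
from workcell import r, viewer, job
import cv2
for n in("scene","top"):
    cv2.imwrite(f"pics/{n}0.png",viewer.snapshot(n)); print(n,viewer.camera_model(n))
print(r.sense())
E
```

```text
pics
scene {'vertical_fov': 42.44717316425754, 'cx': 281.12941092811525, 'cy': 204.87936317844853, 'xyz': array([1341.0815006 , -899.6594616 , 1232.02347677]), 'rotation': array([0.86222768, 0.01095879, 0.67826964])}
top {'vertical_fov': 48.88009639852304, 'cx': 272.84012969306883, 'cy': 206.66864291386332, 'xyz': array([ 431.11728496,   82.77211458, 1240.53273656]), 'rotation': array([ 0.07727241,  0.01545966, -1.5982352 ])}
{'time_s': 0.1, 'joints': array([-1.29580020e+00,  1.16438602e-01,  1.44219506e+00,  1.02923045e-05,
        1.58400642e+00, -3.78051374e-02]), 'joint_vel': array([-0.00039444, -0.00108145, -0.00186601,  0.00033026,  0.00038348,
        0.00048668]), 'tau': array([ 1.40145585e-03, -7.22896528e+01, -6.23865008e+01,  7.79684423e-02,
        2.27529713e-02, -6.01315605e-05]), 'ee_pos': array([ 207.64492192, -642.03194408,  179.38074807]), 'tcp_rot': array([-3.14054636e+00, -4.98728469e-05,  3.12801369e-01]), 'wrist_force': array([0.24893103, 0.33437792, 0.36898642]), 'moment': array([ 0.01787607,  0.03468923, -0.03657045]), 'grip_force': 0.0, 'opening': 0.9986395295184489}
```

View pics/scene0.png

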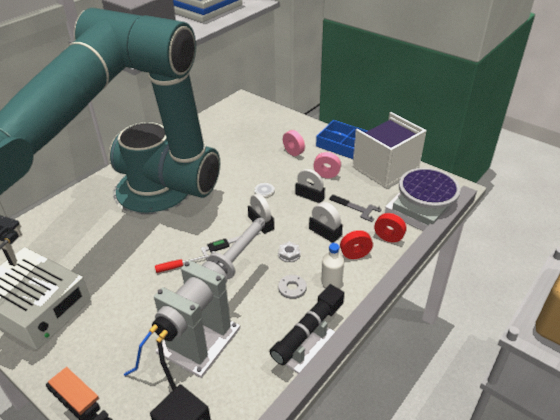

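View pics/top0.png

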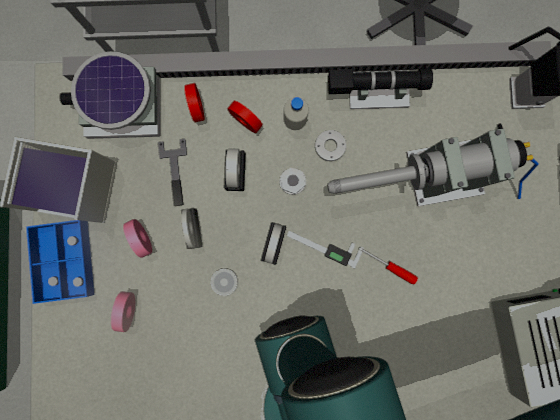

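```bash
python3 - <<'E'
import cv2,numpy as np
t=cv2.imread('pics/top0.png')
a=cv2.resize(t[140:275,170:300],None,fx=4.4,fy=4.4,interpolation=cv2.INTER_CUBIC)
b=cv2.resize(t[125:215,310:540],None,fx=3.4,fy=3.4,interpolation=cv2.INTER_CUBIC)
cv2.imwrite('pics/a.png',a);cv2.imwrite('pics/b.png',b);print(a.shape,b.shape)
E
```

```text
(594, 572, 3) (306, 782, 3)
```

View pics/a.png

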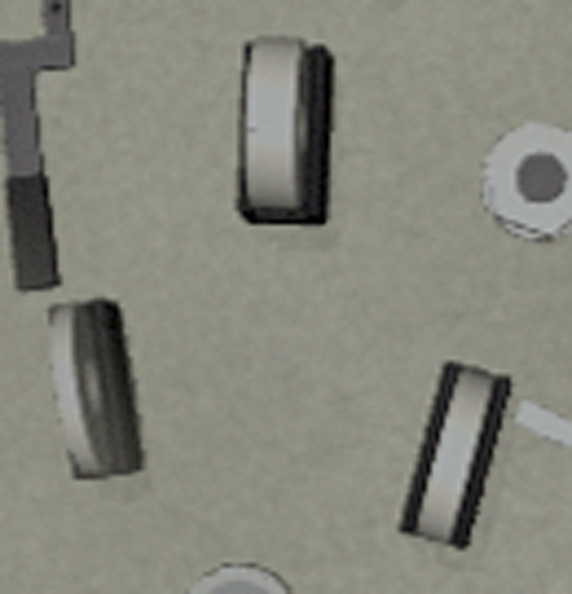

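View pics/b.png

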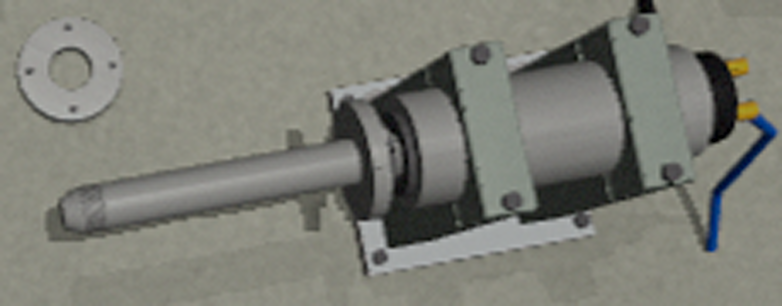

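```bash
cat > h.py <<'E'
import cv2,numpy as np
from scipy.spatial.transform import Rotation as Ro
def cam(v,n):
    m=v.camera_model(n); f=210/np.tan(np.radians(m['vertical_fov']/2))
    return m,f,Ro.from_euler('xyz',m['rotation']).as_matrix()
def cast(v,uv,z,n='top'):
    m,f,R=cam(v,n); uv=np.atleast_2d(np.asarray(uv,float))
    d=np.c_[(uv[:,0]-m['cx'])/f,-(uv[:,1]-m['cy'])/f,-np.ones(len(uv))]@R.T
    s=(z-m['xyz'][2])/d[:,2]
    return m['xyz']+d*s[:,None]
def proj(v,P,n='top'):
    m,f,R=cam(v,n); q=(np.atleast_2d(P)-m['xyz'])@R
    return np.c_[m['cx']+f*q[:,0]/-q[:,2],m['cy']-f*q[:,1]/-q[:,2]]
E
python3 - <<'E'
from h import *
from workcell import viewer as v
t=cv2.imread('pics/top0.png').astype(int)
g=t.mean(2)
for nm,(c0,c1,r0,r1) in dict(thick=(222,247,145,193),thin=(178,205,204,252),mid=(258,290,218,268)).items():
    print(nm,'row mid gray',g[(r0+r1)//2,c0:c1].astype(int),'R-B',(t[...,2]-t[...,0])[(r0+r1)//2,c0:c1])
for c in (345,370,395): print(c,g[165:205,c].astype(int),(t[...,2]-t[...,0])[165:205,c])
E
```

```text
thick row mid gray [138 142  92  85 127 135 157 166 166 165 166 164 166 168 144  92 105  77
  24  24  35  16  17  70 125] R-B [12 12  7  4  4  2 -1 -2 -4 -3 -4 -3 -3 -3  1  4  4  5  0 -5  3  2 -1  8
 10]
thin row mid gray [139 138 140 138 143 157 163 162 166 118  68  84 109 119  83  47  52  56
  45  37  32  43  78 133 143 138 136] R-B [12 11 10 12 13  1 -2 -1 -2  3  7  6  7  6  4  7  3  7  4  5 -2  4  6 13
 11 13 12]
mid row mid gray [140 137 139 139 142 139 128  73  31  40  41 152 170 166 166 165 166 168
 173 116  22  33  40  26 114 136 133 131 138 139 139 141] R-B [11 12 12 13 11 10 12  6  0  3  5 -3 -2 -2 -3 -2 -2 -4  0 -3  5  3  1 -2
 10 12  9  9  9 10 12 11]
345 [136 136 134 135 132 136 134 136 134 135 140 141 107  94 116 124 132 138
 151 161 151 141 130 122 113  94  78  90  88 133 136 141 138 140 138 138
 144 144 142 131] [11  9 11 13 13 13 12 11 13 11 11 12  6  4  3  2  2  5  2  3  3  4  3  4
  3  5  3  6 10 11 12 11 14 14 12 12 10 11 13 12]
370 [140 141 143 142 143 141 139 140 100 105 120 128 135 144 157 153 141 131
 126 118 107  82  85  87 135 139 135 136 141 141 136 138 139 141 141 133
 127 131 128 130] [13 11 14 13 13 11 12 13  7  3  2  3  4  4  6  3  5  4  3  5  2  1 10  9
 10  9 10 12 13 11 13 11 12 12 14 12 11 10 11 12]
395 [ 94  93  94  71  93 114 122 132 136 149 153 145 139 130 121 111  95  76
  89 134 137 140 138 138 138 139 144 143 142 138 139 130 132 132 131 133
 132 130 129 129] [ 9 10 10  8  4  6  3  5  3  3  4  4  5  3  1  3  5  4  9 11 11 12 13 12
 16 13 12 12 11 12  9 11 10 11 10 12 11 11 10 11]
```

```bash
python3 - <<'E'
from h import *
from workcell import viewer as v
t=cv2.imread('pics/top0.png'); tf=t.astype(np.float32)
g=tf.mean(2); rb=cv2.GaussianBlur(tf[...,2]-tf[...,0],(3,3),0)
T=dict(thick=28,mid=20,thin=12)
for nm,(c0,c1,r0,r1) in dict(thick=(222,247,145,193),thin=(178,205,204,252),mid=(258,290,218,268)).items():
    m=((g>118)&(rb<6.0)).astype(np.uint8); w=np.zeros_like(m); w[r0:r1,c0:c1]=m[r0:r1,c0:c1]
    n,lab,st,ce=cv2.connectedComponentsWithStats(w,connectivity=4); k=1+st[1:,4].argmax()
    ys,xs=np.where(lab==k)
    rows=np.arange(ys.min(),ys.max()+1); L=np.array([xs[ys==y].min() for y in rows]);Rr=np.array([xs[ys==y].max() for y in rows])
    ok=(Rr-L)>0.75*np.median(Rr-L); rows2=rows[ok]; c=(L+Rr)[ok]/2
    # top line region for the axial position, ends for radial
    p=np.polyfit(rows2,c,1); midr=(rows.min()+rows.max())/2
    sel=abs(rows2-midr)<8
    ctop=np.mean(c[sel]-np.polyval(p,rows2[sel])) + np.polyval(p,midr)
    W=cast(v,np.c_[np.polyval(p,rows2),rows2],100)
    d=np.polyfit(W[:,0],W[:,1],1)[0]; yaw=np.arctan(-0+d) # ring x dir: (1,d)
    e=cast(v,[[np.polyval(p,rows.min()-.5),rows.min()-.5],[np.polyval(p,rows.max()+.5),rows.max()+.5]],66)
    top=cast(v,[[ctop,midr]],114)[0]
    xd=np.array([1,d])/np.hypot(1,d); n_=np.array([-xd[1],xd[0]])
    cen=xd*(e.mean(0)[:2]@xd)+n_*(top[:2]@n_)
    print(nm,'centre',cen.round(1),'tilt deg',np.degrees(yaw).round(2),'len',np.linalg.norm(e[1]-e[0]).round(1),'width mm',((Rr-L)[ok].mean()+1)*2.43,st[k])
up=[];lo=[]
for c in range(338,398):
    y0=int(round(188-(c-328)*0.2)); col=rb[:,c]
    a=y0
    while col[a]<7.5:a-=1
    b=y0
    while col[b]<7.5:b+=1
    up.append([c,a+(col[a]-7.5)/(col[a]-col[a+1])]); lo.append([c,b-(col[b]-7.5)/(col[b]-col[b-1])])
up=np.array(up);lo=np.array(lo)
def rl(p):
    for _ in range(4):
        q=np.polyfit(p[:,0],p[:,1],1);e=p[:,1]-np.polyval(q,p[:,0]);p=p[abs(e)<max(.4,1.5*e.std())]
    return q,e.std(),len(p)
qu,ql=rl(up),rl(lo);print(qu,ql)
cs=np.array([340,398.]);q=(qu[0]+ql[0])/2
A=cast(v,np.c_[cs,np.polyval(q,cs)],175);U=cast(v,np.c_[cs,np.polyval(qu[0],cs)],175);Lw=cast(v,np.c_[cs,np.polyval(ql[0],cs)],175)
print(A.round(1),'diam',(U-Lw).round(1)); dr=A[0]-A[1];dr/=np.linalg.norm(dr);print('axis',dr,'ang from +y deg',np.degrees(np.arctan2(-dr[0],dr[1])))
# tip along the axis
xs=np.arange(318,345);print([round(float(rb[int(round(np.polyval(q,x))),x]),1) for x in xs], [int(g[int(round(np.polyval(q,x))),x]) for x in xs])
for x in (326,327,328,329,330): print(x,cast(v,[[x,np.polyval(q,x)]],175).round(1))
E
```

```text
thick centre [631.7 198. ] tilt deg -1.17 len 41.5 width mm 26.73 [226 158  11  16 163]
thin centre [477.3 315.1] tilt deg 9.3 len 36.3 width mm 12.15 [182 221   7  14  67]
mid centre [427.6 101.4] tilt deg -15.95 len 49.5 width mm 20.187692307692306 [267 235  12  19 124]
(array([-1.77509755e-01,  2.38655833e+02]), np.float64(0.12843573262671162), 56) (array([-1.82594396e-01,  2.54967586e+02]), np.float64(0.1876089635517052), 60)
[[ 558.5  -59.9  175. ]
 [ 578.9 -194.8  175. ]] diam [[34.  -1.3  0. ]
 [33.3 -1.6  0. ]]
axis [-0.14945445  0.98876861  0.        ] ang from +y deg 8.595312458519912
[11.3, 11.6, 11.8, 11.8, 11.5, 10.1, 8.6, 7.7, 7.4, 5.8, 3.6, 3.3, 3.3, 3.2, 3.3, 3.6, 3.5, 2.1, 2.1, 2.8, 2.9, 2.8, 3.1, 3.2, 3.1, 2.2, 2.2] [136, 133, 130, 132, 137, 110, 93, 91, 89, 76, 61, 117, 136, 135, 135, 138, 121, 125, 134, 143, 132, 120, 127, 148, 157, 157, 154]
326 [[553.6 -27.3 175. ]]
327 [[554.  -29.6 175. ]]
328 [[554.3 -32.  175. ]]
329 [[554.7 -34.3 175. ]]
330 [[555.  -36.6 175. ]]
```

```bash
python3 - <<'E'
from h import *
from workcell import viewer as v
t=cv2.imread('pics/top0.png'); tf=t.astype(np.float32)
g=cv2.medianBlur(t,3).astype(np.float32).mean(2); rb=cv2.GaussianBlur(tf[...,2]-tf[...,0],(5,5),0)
for nm,(c0,c1,r0,r1) in dict(thick=(222,248,144,195),thin=(178,206,203,252),mid=(258,290,218,268)).items():
    m=((g>112)&(rb<7.5)).astype(np.uint8); w=np.zeros_like(m); w[r0:r1,c0:c1]=m[r0:r1,c0:c1]
    w=cv2.morphologyEx(w,cv2.MORPH_OPEN,np.ones((2,3),np.uint8))
    n,lab,st,ce=cv2.connectedComponentsWithStats(w); k=1+st[1:,4].argmax()
    ys,xs=np.where(lab==k); print(nm,st[k])
    rows=np.unique(ys); L=np.array([xs[ys==y].min() for y in rows]);Rr=np.array([xs[ys==y].max() for y in rows])
    print('rows',rows[0],'L',L,'R',Rr)
    # whole ring+saddle blob
    d=(rb<7.5).astype(np.uint8); z=np.zeros_like(d); z[r0:r1,c0:c1]=d[r0:r1,c0:c1]
    cs,_=cv2.findContours(z,cv2.RETR_EXTERNAL,cv2.CHAIN_APPROX_NONE); cc=max(cs,key=cv2.contourArea); print('blob',cv2.minAreaRect(cc))
E
```

```text
thick [225 159  13  17 186]
rows 159 L [226 225 225 225 226 226 226 226 226 226 226 226 226 226 226 226 232] R [237 237 236 236 236 236 236 236 236 236 236 236 236 236 236 236 236]
blob ((234.86410522460938, 170.2182159423828), (20.823989868164062, 41.19853591918945), 2.8624050617218018)
thin [182 221   7  16  78]
rows 221 L [183 182 182 182 182 182 182 182 183 183 183 183 183 184 185 186] R [186 186 186 186 186 186 187 187 187 187 187 187 187 188 188 188]
blob ((191.00999450683594, 228.06997680664062), (39.73940658569336, 17.53624725341797), 81.8698959350586)
mid [267 236  12  18 140]
rows 236 L [271 271 271 270 270 270 270 269 269 269 268 268 268 268 267 267 271 272] R [275 278 278 278 278 277 277 277 277 276 276 276 275 275 275 275 274 274]
blob ((273.25384521484375, 243.06924438476562), (16.664098739624023, 40.52007293701172), 15.255120277404785)
```

```bash
python3 - <<'E'
from h import *
from workcell import viewer as v
c=lambda p:np.array(p,float)/4.4+[170,140]-.5+.5/4.4
D=dict(thick=([(332,48),(326,222)],[(275,37),(272,212)],(273,125)),thin=([(119,300),(143,468)],[(64,303),(90,478)],(62.5,391)),mid=([(512,377),(466,548)],[(478,365),(437,545)],(458.5,455)))
for k,(e,r,m) in D.items():
    E=cast(v,c(e),50); a=np.arctan2(*(E[0]-E[1])[[1,0]])
    R=cast(v,c(r),60); M=cast(v,c([m]),115.5)[0]
    x=np.array([np.cos(a),np.sin(a)]);n=np.array([-x[1],x[0]])
    print(k,'tilt',np.degrees(a).round(2),'len',np.linalg.norm(E[0]-E[1]).round(1),np.linalg.norm(R[0]-R[1]).round(1),'cen',(x*(R.mean(0)[:2]@x)+n*(M[:2]@n)).round(1))
print(cast(v,c([(489,464)]),50),'(mid saddle right edge)')
E
```

```text
thick tilt -3.26 len 103.9 103.7 cen [626.3 196. ]
thin tilt 7.27 len 99.7 103.1 cen [474.1 316.8]
mid tilt -16.75 len 103.0 106.6 cen [429.9  97.9]
[[424.35637448  81.05450372  50.        ]] (mid saddle right edge)
```

```bash
cat >> h.py <<'E'
AX=np.array([-.14945,.98877]); PX=np.array([.98877,.14945])
def go(r,x=None,y=None,z=None,yaw=None):
    s=r.sense(); p=s['ee_pos']; w=s['tcp_rot'][2]
    t=[p[i] if q is None else q for i,q in enumerate((x,y,z))]; d=np.subtract(t,p)
    R=Ro.from_euler('xyz',s['tcp_rot']).as_matrix(); l=d@R/1000
    print('t',s['time_s'].__round__(2),'pos',p.round(1),'yaw',np.degrees(w).round(2),'F',s['wrist_force'].round(1),'op',round(s['opening']*93,1),'DELTA',l.round(4),'roll',None if yaw is None else round((np.degrees(w)-yaw+90)%180-90,2), 'j',s['joints'].round(2))
E
python3 - <<'E'
from h import *; from workcell import r
go(r,626.3,197.5,330,-3.3)
E
```

```text
t 0.1 pos [ 207.6 -642.   179.4] yaw 17.92 F [0.2 0.3 0.4] op 92.9 DELTA [ 0.6567 -0.6701 -0.1499] roll 21.22 j [-1.3   0.12  1.44  0.    1.58 -0.04]
```

Request:
{"op": "drive_tool", "data": {
  "deltas": [-1, 0, 0, -0.06, 5, -1, 0, 0, -0.12, 10, -1, 0, 0, -0.15, 15, -1, 0, 0, -0.15, 21.2, -1, 0, 0, -0.15, 21.2]
}}

```text
time_s: 0.72
ee_pos: [207.7, -642.2, 329.7]
tcp_rot: [-3.141, 0.0, -0.057]
wrist_force: [0.1, 0.7, -0.7]
opening: 1.002
grip_force: 0.0
```

Request:
{"op": "drive_tool", "data": {
  "deltas": [-1, 0.025, -0.057, 0, 0, -1, 0.049, -0.115, 0, 0, -1, 0.074, -0.172, 0, 0, -1, 0.098, -0.23, 0, 0, -1, 0.123, -0.287, 0, 0]
}}

```text
time_s: 1.35
ee_pos: [347.2, -360.8, 329.3]
tcp_rot: [-3.141, 0.001, -0.055]
wrist_force: [0.6, 0.1, -0.8]
opening: 1.0
grip_force: 0.0
```

Request:
{"op": "drive_tool", "data": {
  "deltas": [-1, 0.025, -0.057, 0, 0, -1, 0.049, -0.115, 0, 0, -1, 0.074, -0.172, 0, 0, -1, 0.098, -0.23, 0, 0, -1, 0.123, -0.287, 0, 0]
}}

```text
time_s: 1.98
ee_pos: [486.4, -81.2, 329.5]
tcp_rot: [3.142, 0.0, -0.054]
wrist_force: [0.9, -1.2, -0.5]
opening: 0.996
grip_force: 0.0
```

Request:
{"op": "drive_tool", "data": {
  "deltas": [-1, 0.025, -0.057, 0, 0, -1, 0.049, -0.115, 0, 0, -1, 0.074, -0.172, 0, 0, -1, 0.098, -0.23, 0, 0, -1, 0.124, -0.288, 0, 0]
}}

```text
time_s: 2.6
ee_pos: [626.1, 198.1, 329.3]
tcp_rot: [3.141, 0.001, -0.054]
wrist_force: [0.8, -0.7, 0.7]
opening: 1.001
grip_force: 0.0
```

```bash
python3 - <<'E'
from h import *; from workcell import r
go(r,626.3,197.7,150,-3.3)
E
```

```text
t 2.6 pos [626.1 198.1 329.3] yaw -3.09 F [ 0.8 -0.7  0.7] op 93.1 DELTA [0.0003 0.0003 0.1793] roll 0.21 j [ 0.27  0.08  1.24 -0.    1.82  1.89]
```

Request:
{"op": "drive_tool", "data": {
  "deltas": [-1, 0, 0, 0.06, 0, -1, 0, 0, 0.12, 0, -0.3, 0, 0, 0.18, 0, -0.1, 0, 0, 0.22, 0, 0, 0, 0, 0.243, 0]
}}

```text
time_s: 3.22
ee_pos: [624.7, 195.7, 84.2]
tcp_rot: [3.141, 0.003, -0.055]
wrist_force: [-0.1, 0.5, 1.2]
opening: 0.726
grip_force: 0.0
```

Request:
{"op": "drive_tool", "data": {
  "deltas": [0.2, 0, 0, 0, 0, 0.3, 0, 0, 0, 0, 0.3, 0, 0, 0, 0]
}}

```text
time_s: 3.6
ee_pos: [626.5, 196.2, 88.9]
tcp_rot: [-3.141, -0.002, -0.057]
wrist_force: [0.0, -1.0, 0.3]
opening: 0.405
grip_force: 0.0
```

Request:
{"op": "drive_tool", "data": {
  "deltas": [0.4, 0, 0, 0, 0, 0.45, 0, 0, 0, 0]
}}

```text
time_s: 3.85
ee_pos: [625.9, 196.0, 87.5]
tcp_rot: [-3.141, -0.001, -0.057]
wrist_force: [-0.2, -0.6, 0.2]
opening: 0.282
grip_force: 0.0
```

```bash
python3 - <<'E'
from h import *; from workcell import r,viewer as v
go(r,626.3,197.7,86,-3.3)
s=v.snapshot('scene'); cv2.imwrite('pics/s1.png',cv2.resize(s[150:250,230:380],None,fx=4,fy=4,interpolation=cv2.INTER_CUBIC))
E
```

```text
t 3.85 pos [625.9 196.   87.5] yaw -3.27 F [-0.2 -0.6  0.2] op 26.2 DELTA [ 0.0003 -0.0017  0.0015] roll 0.03 j [0.26 0.11 1.6  0.   1.43 1.89]
```

View pics/s1.png

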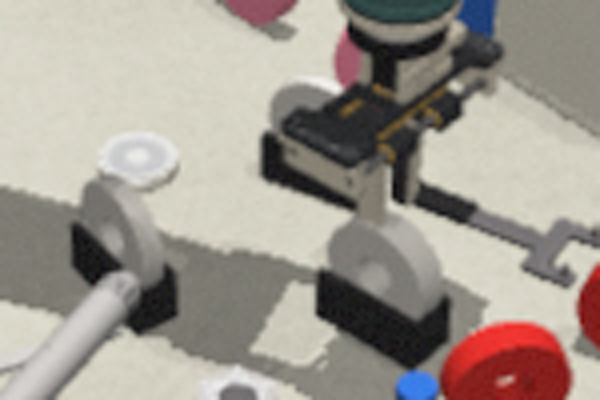

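Request:
{"op": "drive_tool", "data": {
  "deltas": [1, 0, 0, 0, 0, 1, 0, 0, 0, 0, 1, 0, 0, 0, 0]
}}

```text
time_s: 4.28
ee_pos: [625.7, 196.0, 87.0]
tcp_rot: [-3.142, 0.0, -0.057]
wrist_force: [0.4, -0.0, 0.1]
opening: 0.019
grip_force: 0.0
```

```bash
python3 - <<'E'
from h import *; from workcell import r,viewer as v
p=r.sense()['ee_pos']
for n in ('scene','top'):
    cv2.imwrite(f'pics/{n}2.png',v.snapshot(n)); print(n,proj(v,[p,[626,197,66],[554,-31,175],[430,100,66],[474,315,66]],n).round(1).tolist())
a=cv2.imread('pics/scene2.png')[150:250,230:380];b=cv2.imread('pics/top2.png')[110:210,170:320]
cv2.imwrite('pics/c2.png',cv2.resize(np.hstack([a,b]),None,fx=2.6,fy=2.6,interpolation=cv2.INTER_CUBIC))
E
```

```text
scene [[325.8, 211.4], [325.7, 216.2], [261.8, 219.1], [260.1, 207.1], [309.7, 180.6]]
top [[233.0, 166.4], [233.4, 167.6], [327.6, 187.9], [273.2, 243.1], [188.4, 228.1]]
```

View pics/c2.png

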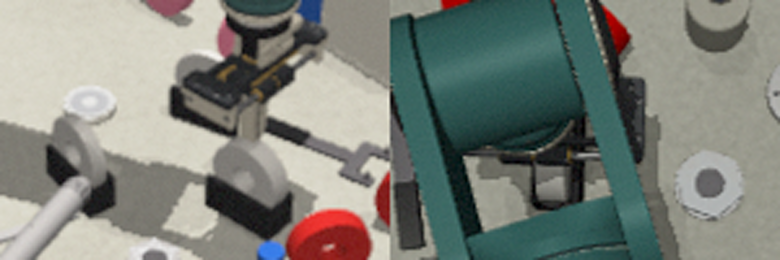

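```bash
python3 - <<'E'
from h import *; from workcell import r,viewer as v
P=[[626,196,87],[627,218,87],[625,174,87],[626,197,116],[626,196,116],[626,218,116],[626,196,171],[626,230,87],[600,196,87]]
for p,q in zip(P,proj(v,P,'scene')): print(p,q.round(1),'s1',((q-[230,150])*4).round(),'c2',((q-[230,150])*2.6).round())
a=cv2.imread('pics/scene2.png')
print(a[190:225,318:334].mean(2).astype(int))
b=cv2.imread('pics/scene0.png')
print((a.astype(int)-b)[190:225,318:334].mean(2).astype(int))
E
```

```text
[626, 196, 87] [325.8 211.5] s1 [383. 246.] c2 [249. 160.]
[627, 218, 87] [330.  208.1] s1 [400. 232.] c2 [260. 151.]
[625, 174, 87] [321.6 214.9] s1 [366. 260.] c2 [238. 169.]
[626, 197, 116] [326.4 204.4] s1 [386. 218.] c2 [251. 142.]
[626, 196, 116] [326.2 204.6] s1 [385. 218.] c2 [250. 142.]
[626, 218, 116] [330.2 201.1] s1 [401. 204.] c2 [261. 133.]
[626, 196, 171] [327.  191.1] s1 [388. 165.] c2 [252. 107.]
[626, 230, 87] [331.9 206. ] s1 [408. 224.] c2 [265. 146.]
[600, 196, 87] [319.2 208.2] s1 [357. 233.] c2 [232. 151.]
[[ 46  52  70  77  83  80  80  77  92 112 111  93  92 102 140 188]
 [ 43  80 106  95  88  85  95 112 120 120 110  98 109 118 147 194]
 [ 92 112 113  94  79  97 116 125 130 118 110  97 108 120 143 188]
 [118 124 115  90  92 119 123 123 121 122 107  89 106 117 150 199]
 [125 125 108  94 120 122 124 125 125 122 108  93 115 122 139 154]
 [119 128 104  90 125 121 121 124 124 119 107  97 120 119 101  77]
 [114 129 103  91 128 122 123 124 127 118 105  96 120 113  85  45]
 [126 129  96 100 137 120 123 125 123 118 101  90 119 112  88  47]
 [131 121  78 102 147 123 124
[... 4056 characters left out ...]
3    0
   -22  -43]
 [   2    7    1    4    2    1    2    5    2    5    3    4    1    1
    -1  -30]
 [   3    2    4    3    3    1    4    3    3    2    3    5    4    6
     3  -12]
 [   4   -1    4    4    4    6    0    5    5    2    0    3   -1    1
     6   -2]
 [  -3    0    1    0    6    2    4    3    0    2    5    1    2    6
    -1    2]
 [  -3   -3    3    1    5    0    2   -1    4    5    3    2    3    5
     2    2]
 [ -11   -8   -1    1    6    1    5    3    5    3    3    4    3    3
    -1    6]
 [ -12  -12  -11   -5   -1    2    2    2    2   -3   -1    1    2    4
     3    0]
 [  -5   -2  -15  -11  -18    0    3    0    2   -1    0    1    0    2
     4    1]]
```

```bash
python3 - <<'E'
from h import *; from workcell import r,viewer as v
print(r.hold_point_z,[a for a in dir(r) if a[0]!='_'])
go(r,626.3,197.7,86,-3.3)
E
```

```text
18.8 ['PlanningError', 'hold_point_z', 'sense']
t 4.38 pos [625.7 196.   87. ] yaw -3.28 F [-0.7  0.1  0.4] op 0.5 DELTA [ 0.0005 -0.0018  0.001 ] roll 0.02 j [0.26 0.11 1.6  0.   1.43 1.89]
```

Request:
{"op": "drive_tool", "data": {
  "deltas": [1, 0, 0, 0.001, 0, 1, 0, 0, 0.002, 0]
}}

```text
time_s: 4.62
ee_pos: [625.7, 195.9, 84.9]
tcp_rot: [3.142, 0.0, -0.057]
wrist_force: [-0.4, -0.2, -0.2]
opening: 0.005
grip_force: 0.0
```

Request:
{"op": "drive_tool", "data": {
  "deltas": [1, 0, 0, 0.001, 0, 1, 0, 0, 0.002, 0]
}}

```text
time_s: 4.88
ee_pos: [625.7, 195.9, 83.0]
tcp_rot: [3.142, 0.0, -0.057]
wrist_force: [0.6, 0.7, 1.0]
opening: 0.002
grip_force: 0.0
```

Request:
{"op": "drive_tool", "data": {
  "deltas": [-1, 0, 0, 0, 0, -1, 0, 0, 0, 0, -1, 0, 0, 0, 0, -1, 0, 0, 0, 0, -1, 0, 0, 0, 0]
}}

```text
time_s: 5.5
ee_pos: [625.8, 196.0, 83.1]
tcp_rot: [-3.142, -0.0, -0.057]
wrist_force: [0.7, -0.6, -0.8]
opening: 0.494
grip_force: 0.0
```

```bash
python3 - <<'E'
from h import *; from workcell import r,viewer as v
go(r,626.3,197.7,86,-3.3)
s=v.snapshot('scene'); cv2.imwrite('pics/scene3.png',s)
cv2.imwrite('pics/c3.png',cv2.resize(s[165:245,280:370],None,fx=7,fy=7,interpolation=cv2.INTER_CUBIC))
p=r.sense()['ee_pos']
for dy in(-46,-64,46,64):
  for z in (84,116): q=proj(v,[[p[0],p[1]+dy,z]],'scene')[0]; print(dy,z,((q-[280,165])*7).round())
E
```

```text
t 5.5 pos [625.8 196.   83.1] yaw -3.28 F [ 0.7 -0.6 -0.8] op 45.9 DELTA [ 0.0004 -0.0018 -0.0029] roll 0.02 j [0.26 0.12 1.6  0.   1.43 1.89]
-46 84 [261. 383.]
-46 116 [263. 330.]
-64 84 [237. 404.]
-64 116 [239. 351.]
46 84 [377. 279.]
46 116 [381. 226.]
64 84 [399. 259.]
64 116 [403. 206.]
```

View pics/c3.png

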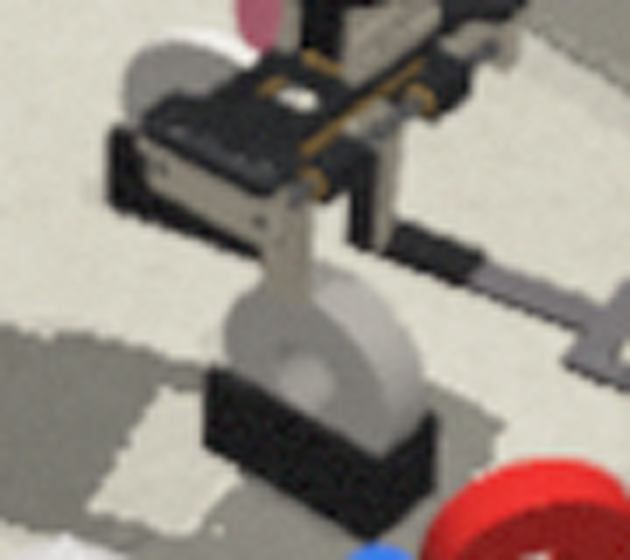

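Request:
{"op": "drive_tool", "data": {
  "deltas": [0.1, 0, -0.001, 0.01, 0, 0.2, 0, -0.001, 0.02, 0, 0.2, 0, -0.001, 0.026, 0, 0.2, 0, -0.001, 0.026, 0, 0.3, 0, -0.001, 0.026, 0]
}}

```text
time_s: 6.18
ee_pos: [625.9, 197.0, 57.3]
tcp_rot: [-3.142, -0.0, -0.057]
wrist_force: [0.2, 0.9, 0.1]
opening: 0.359
grip_force: 0.0
```

Request:
{"op": "drive_tool", "data": {
  "deltas": [1, 0, -0.001, 0, 0, 1, 0, -0.001, 0, 0, 1, 0, -0.001, 0, 0]
}}

```text
time_s: 6.55
ee_pos: [626.1, 197.9, 57.4]
tcp_rot: [-3.142, -0.001, -0.057]
wrist_force: [-0.6, -2.6, 2.3]
opening: 0.3
grip_force: 29.9
```

Request:
{"op": "drive_tool", "data": {
  "deltas": [1, 0, 0, -0.02, 0, 1, 0, 0, -0.05, 0, 1, 0, 0, -0.09, 0, 1, 0, 0, -0.13, 0, 1, 0, 0, -0.15, 0]
}}

```text
time_s: 7.18
ee_pos: [626.2, 198.2, 210.2]
tcp_rot: [-3.14, -0.003, -0.057]
wrist_force: [0.9, 0.5, -5.2]
opening: 0.297
grip_force: 29.9
```

Request:
{"op": "drive_tool", "data": {
  "deltas": [1, -0.012, 0.035, 0, -2, 1, -0.03, 0.085, 0, -5, 1, -0.048, 0.135, 0, -9, 1, -0.062, 0.17, 0, -11.9, 1, -0.068, 0.189, 0, -11.9]
}}

```text
time_s: 7.8
ee_pos: [546.3, 11.8, 206.9]
tcp_rot: [-3.141, 0.0, 0.149]
wrist_force: [-0.1, 0.8, -4.3]
opening: 0.299
grip_force: 30.0
```

Request:
{"op": "drive_tool", "data": {
  "deltas": [1, 0, 0, 0, 0, 1, 0, 0, 0, 0]
}}

```text
time_s: 8.05
ee_pos: [547.5, 13.8, 206.8]
tcp_rot: [-3.141, 0.0, 0.15]
wrist_force: [-0.6, 0.1, -5.1]
opening: 0.299
grip_force: 30.0
```

```bash
python3 - <<'E'
from h import *; from workcell import r,viewer as v
go(r,547.3,13.5,166.4,8.6)
for n in('scene','top'): cv2.imwrite(f'pics/{n}4.png',v.snapshot(n))
a=cv2.imread('pics/scene4.png')[150:270,200:330];b=cv2.imread('pics/top4.png')[140:240,270:410]
h=480
A=cv2.resize(a,None,fx=3.2,fy=3.2,interpolation=cv2.INTER_CUBIC);B=cv2.resize(b,None,fx=2.7,fy=2.7,interpolation=cv2.INTER_CUBIC)
c=np.zeros((max(A.shape[0],B.shape[0]),A.shape[1]+B.shape[1],3),np.uint8);c[:A.shape[0],:A.shape[1]]=A;c[:B.shape[0],A.shape[1]:]=B
cv2.imwrite('pics/c4.png',c);print(c.shape)
P=r.sense()['ee_pos']
for n,o,k,off in(('scene',(200,150),3.2,0),('top',(270,140),2.7,416)): print(n,((proj(v,[[554.3,-31,175],[P[0],P[1],P[2]+8.6],[P[0],P[1],P[2]+8.6+50]],n)-o)*k+[off,0]).round().tolist())
E
```

```text
t 8.05 pos [547.5  13.8 206.8] yaw 8.61 F [-0.6  0.1 -5.1] op 27.8 DELTA [-0.0002  0.0003  0.0404] roll 0.01 j [-0.02 -0.17  1.68  0.    1.63  1.4 ]
(384, 794, 3)
scene [[198.0, 221.0], [223.0, 159.0], [221.0, 117.0]]
top [[571.0, 129.0], [522.0, 133.0], [526.0, 126.0]]
```

View pics/c4.png

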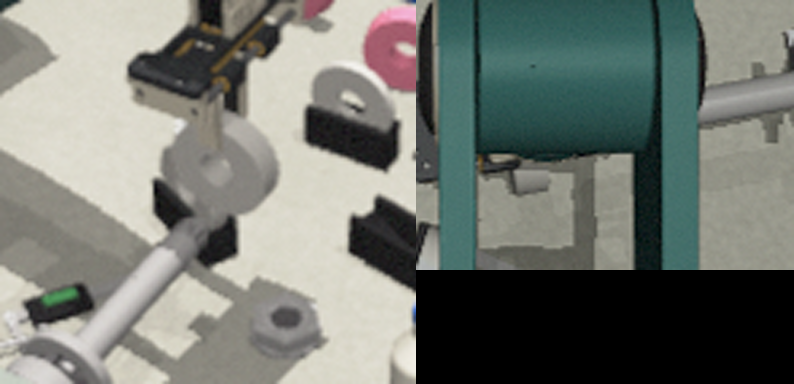

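```bash
python3 - <<'E'
from h import *; from workcell import r,viewer as v
s=cv2.imread('pics/scene4.png'); g=s.astype(float).mean(2)
P=r.sense()['ee_pos']; C=np.array([P[0],P[1],P[2]+8.6])
a3=np.array([*AX,0]); near=C-14*a3; far=C+14*a3
print('pred near bore',proj(v,[near],'scene').round(2),'far',proj(v,[far],'scene').round(2))
print(g[192:213,256:280].astype(int))
# arbor edges in scene : profile rows, compare with projected axis
for k in (50,90,130):
    q=proj(v,[np.array([554.3,-31,175])-k*a3],'scene')[0]; y=int(round(q[1])); x0=int(q[0])
    print('axis pred',q.round(1),'row',y,'x0',x0-14,g[y,x0-14:x0+15].astype(int))
E
```

```text
pred near bore [[267.15 202.53]] far [[272.11 197.17]]
[[131 131 130 131 132 132 132 132 132 131 130 118 114 124 138 152 166 175
  175 174 172 171 169 170]
 [129 131 130 131 130 134 133 129 132 129 129 124 116 125 129 137 142 158
  170 171 172 171 171 169]
 [133 128 126 130 131 131 132 130 133 132 131 127 115 121 130 132 131 138
  158 169 170 170 166 168]
 [128 129 129 131 128 130 130 131 129 128 134 126 113 122 132 128 130 130
  136 154 167 169 166 165]
 [130 130 128 130 130 130 129 128 128 129 133 129 116 122 126 128 133 131
  130 135 151 165 164 162]
 [130 131 129 132 130 127 129 132 129 132 130 124 126 123 130 129 129 130
  130 131 136 153 163 162]
 [132 130 128 130 130 128 131 124 113 119 124 125 127 133 130 130 130 129
  130 128 130 134 149 162]
 [130 129 128 128 131 130 125 114 106 113 123 130 134 136 139 129 129 130
  131 132 129 132 136 150]
 [130 129 126 129 131 130 121 112 115 125 133 140 143 158 164 138 130 130
  127 131 130 129 132 139]
 [128 130 128 129 129 130 126 120 124 132 137 142 148 157 170 158 129 129
  130 130 130 130 128 135]
 [127 129 129 127 130 131 132 135 1
[... 850 characters left out ...]
30 130 129 130 131 131]
 [125 164 160 158 144 124 127 129 131 131 127 129 130 128 126 129 130 128
  130 129 130 129 130 132]
 [ 88 133 157 152 139 123 122 129 128 125 129 128 128 128 131 127 131 130
  128 131 129 131 130 127]]
axis pred [252.7 229.4] row 229 x0 238 [141 137 131 130 123 121 121 122 140 179 201 208 212 214 212 205 181 134
 133 126 118 111  95  73  35  25  22  29  28]
axis pred [245.  237.9] row 238 x0 231 [124 122 123 126 124 126 127 152 183 201 210 212 213 212 205 199 187 179
 165 146 124 102 136 190 204 200 204 209 209]
axis pred [237.1 246.7] row 247 x0 223 [ 36  27  44  62  77 102 121 158 189 204 211 214 213 210 205 200 189 175
 165 148 124 110 140 187 197 198 194 196 190]
```

Request:
{"op": "drive_tool", "data": {
  "deltas": [1, 0, 0, 0.02, 0, 1, 0, 0, 0.0395, 0, 1, 0, 0.01, 0.0395, 0, 1, 0, 0.02, 0.0395, 0, 1, 0, 0.024, 0.0395, 0]
}}

```text
time_s: 8.78
ee_pos: [551.2, -11.6, 168.2]
tcp_rot: [3.141, -0.001, 0.15]
wrist_force: [-0.2, -0.2, -4.5]
opening: 0.3
grip_force: 30.0
```

Request:
{"op": "drive_tool", "data": {
  "deltas": [1, 0, 0.003, 0, 0, 1, 0, 0.006, 0, 0, 1, 0, 0.009, 0, 0, 1, 0, 0.012, 0, 0]
}}

```text
time_s: 9.28
ee_pos: [552.6, -22.6, 167.6]
tcp_rot: [3.142, -0.0, 0.151]
wrist_force: [-0.2, 0.1, -4.1]
opening: 0.299
grip_force: 30.0
```

Request:
{"op": "drive_tool", "data": {
  "deltas": [1, 0, 0.002, 0, 0, 1, 0, 0.004, 0, 0, 1, 0, 0.004, 0, 0]
}}

```text
time_s: 9.65
ee_pos: [553.2, -26.5, 167.5]
tcp_rot: [3.142, 0.0, 0.15]
wrist_force: [-0.3, 0.2, -4.6]
opening: 0.296
grip_force: 30.0
```

Request:
{"op": "drive_tool", "data": {
  "deltas": [1, 0, 0.002, 0, 0, 1, 0, 0.004, 0, 0, 1, 0, 0.006, 0, 0, 1, 0, 0.006, 0, 0]
}}

```text
time_s: 10.15
ee_pos: [554.1, -32.5, 167.5]
tcp_rot: [3.141, -0.0, 0.15]
wrist_force: [1.1, -1.1, -5.5]
opening: 0.301
grip_force: 30.0
```

Request:
{"op": "drive_tool", "data": {
  "deltas": [1, 0, 0.002, 0, 0, 1, 0, 0.004, 0, 0, 1, 0, 0.006, 0, 0, 1, 0, 0.006, 0, 0]
}}

```text
time_s: 10.65
ee_pos: [555.0, -38.5, 167.5]
tcp_rot: [3.141, 0.0, 0.15]
wrist_force: [1.0, -0.7, -7.4]
opening: 0.299
grip_force: 30.0
```

Request:
{"op": "drive_tool", "data": {
  "deltas": [1, 0, 0, 0.001, 0, 1, 0, 0.003, 0.001, 0, 1, 0, 0.006, 0.001, 0, 1, 0, 0.006, 0.001, 0]
}}

```text
time_s: 11.15
ee_pos: [555.9, -44.5, 166.6]
tcp_rot: [3.142, -0.0, 0.15]
wrist_force: [-1.0, 0.2, -4.8]
opening: 0.297
grip_force: 30.0
```

Request:
{"op": "drive_tool", "data": {
  "deltas": [1, 0, 0.002, 0, 0, 1, 0, 0.005, 0, 0, 1, 0, 0.008, 0, 0, 1, 0, 0.008, 0, 0]
}}

```text
time_s: 11.65
ee_pos: [557.1, -52.3, 166.5]
tcp_rot: [-3.142, 0.0, 0.15]
wrist_force: [0.6, 0.0, -4.0]
opening: 0.3
grip_force: 30.0
```

Request:
{"op": "drive_tool", "data": {
  "deltas": [1, 0, 0.006, 0, 0, 1, 0, 0.013, 0, 0, 1, 0, 0.02, 0, 0, 1, 0, 0.027, 0, 0, 1, 0, 0.03, 0, 0]
}}

```text
time_s: 12.28
ee_pos: [561.6, -82.3, 166.5]
tcp_rot: [-3.142, 0.0, 0.15]
wrist_force: [0.6, 0.4, -4.2]
opening: 0.297
grip_force: 30.0
```

Request:
{"op": "drive_tool", "data": {
  "deltas": [1, 0, 0.008, 0, 0, 1, 0, 0.018, 0, 0, 1, 0, 0.028, 0, 0, 1, 0, 0.036, 0, 0, 1, 0, 0.038, 0, 0]
}}

```text
time_s: 12.9
ee_pos: [567.3, -120.0, 166.5]
tcp_rot: [-3.142, 0.0, 0.15]
wrist_force: [-0.4, 0.3, -4.8]
opening: 0.298
grip_force: 30.0
```

```bash
python3 - <<'E'
from h import *; from workcell import r,viewer as v
go(r); p=r.sense()['ee_pos'][:2]; print('a',AX@p+318,'lat',PX@p)
E
```

```text
t 12.9 pos [ 567.3 -120.   166.5] yaw 8.58 F [-0.4  0.3 -4.8] op 27.7 DELTA [0. 0. 0.] roll None j [-0.25 -0.09  1.67 -0.    1.56  1.17]
a 114.60578813420747 lat 542.9880092203429
```

Request:
{"op": "drive_tool", "data": {
  "deltas": [1, 0, 0.01, 0, 0, 1, 0, 0.02, 0, 0, 1, 0, 0.03, 0, 0, 1, 0, 0.038, 0, 0, 1, 0, 0.04, 0, 0]
}}

```text
time_s: 13.52
ee_pos: [573.3, -159.4, 166.5]
tcp_rot: [-3.142, 0.0, 0.15]
wrist_force: [0.7, 0.0, -4.3]
opening: 0.301
grip_force: 30.0
```

Request:
{"op": "drive_tool", "data": {
  "deltas": [0.3, 0, 0, 0.0007, 0, 0.22, 0, 0, 0.0007, 0, 0.22, 0, 0, 0, 0]
}}

```text
time_s: 13.9
ee_pos: [573.4, -158.7, 166.9]
tcp_rot: [3.141, -0.0, 0.151]
wrist_force: [-1.2, -0.5, -0.0]
opening: 0.388
grip_force: 0.0
```

Request:
{"op": "drive_tool", "data": {
  "deltas": [0.2, 0, 0, -0.01, 0, 0.2, 0, 0, -0.03, 0, 0.1, 0, 0, -0.07, 0, 0, 0, 0, -0.1, 0, -0.1, 0, 0, -0.11, 0]
}}

```text
time_s: 14.52
ee_pos: [573.8, -159.0, 279.8]
tcp_rot: [3.14, -0.003, 0.15]
wrist_force: [-0.6, -0.2, 0.3]
opening: 0.54
grip_force: 0.0
```

```bash
python3 - <<'E'
from h import *; from workcell import r,viewer as v
go(r,429.9,100.3,None,-16.7)
for n in('scene','top'): cv2.imwrite(f'pics/{n}5.png',v.snapshot(n))
E
```

```text
t 14.53 pos [ 573.8 -159.   279.8] yaw 8.62 F [-0.6 -0.2  0.3] op 50.2 DELTA [-0.1033 -0.278  -0.0008] roll 25.32 j [-0.31 -0.07  1.47  0.    1.74  1.11]
```

Request:
{"op": "drive_tool", "data": {
  "deltas": [0, -0.015, -0.045, 0, 4, 0, -0.037, -0.1, 0, 10, 0, -0.06, -0.16, 0, 16, 0, -0.083, -0.22, 0, 21, 0, -0.103, -0.278, 0, 25.3]
}}

```text
time_s: 15.25
ee_pos: [429.3, 99.7, 275.3]
tcp_rot: [3.141, 0.001, -0.294]
wrist_force: [1.2, 1.4, 0.2]
opening: 0.496
grip_force: 0.0
```

Request:
{"op": "drive_tool", "data": {
  "deltas": [0, 0, 0, 0.04, 0, 0, 0, 0, 0.09, 0, 0, 0, 0, 0.14, 0]
}}

```text
time_s: 15.62
ee_pos: [430.1, 98.6, 133.9]
tcp_rot: [3.141, 0.001, -0.29]
wrist_force: [0.7, -0.1, -1.0]
opening: 0.499
grip_force: 0.0
```

```bash
python3 - <<'E'
from h import *; from workcell import r,viewer as v
go(r,429.9,100.3,57.4,-16.7)
E
```

```text
t 15.62 pos [430.1  98.6 133.9] yaw -16.64 F [ 0.7 -0.1 -1. ] op 46.4 DELTA [-0.0006 -0.0016  0.0765] roll 0.06 j [ 0.17 -0.4   1.98 -0.    1.56  2.03]
```

Request:
{"op": "drive_tool", "data": {
  "deltas": [0, 0, -0.001, 0.03, 0, 0.2, 0, -0.002, 0.06, 0, 0.3, 0, -0.002, 0.075, 0, 0.35, 0, -0.002, 0.0765, 0, 0.4, 0, -0.002, 0.0765, 0]
}}

```text
time_s: 16.25
ee_pos: [431.8, 100.4, 60.9]
tcp_rot: [-3.141, -0.001, -0.291]
wrist_force: [-1.0, 0.3, 1.0]
opening: 0.305
grip_force: 0.0
```

Request:
{"op": "drive_tool", "data": {
  "deltas": [1, 0, 0, 0, 0, 1, 0, 0, 0, 0, 1, 0, 0, 0, 0, 1, 0, 0, 0, 0]
}}

```text
time_s: 16.75
ee_pos: [431.9, 100.2, 60.9]
tcp_rot: [-3.141, -0.001, -0.291]
wrist_force: [-1.3, -2.6, 6.8]
opening: 0.213
grip_force: 30.0
```

```bash
python3 - <<'E'
from h import *; from workcell import r,viewer as v
go(r,429.9,100.3,57.4,-16.7)
E
```

```text
t 16.75 pos [431.9 100.2  60.9] yaw -16.68 F [-1.3 -2.6  6.8] op 19.8 DELTA [-0.0019  0.0005  0.0035] roll 0.02 j [ 0.17 -0.36  2.07 -0.    1.43  2.03]
```

Request:
{"op": "drive_tool", "data": {
  "deltas": [1, 0, 0, -0.02, 0, 1, 0, 0, -0.05, 0, 1, 0, 0, -0.09, 0, 1, 0, 0, -0.13, 0, 1, 0, 0, -0.15, 0]
}}

```text
time_s: 17.38
ee_pos: [431.8, 100.5, 212.9]
tcp_rot: [-3.14, -0.002, -0.291]
wrist_force: [0.8, -0.4, -4.3]
opening: 0.212
grip_force: 29.9
```

Request:
{"op": "drive_tool", "data": {
  "deltas": [1, 0.02, 0.007, 0, -4, 1, 0.055, 0.02, 0, -10, 1, 0.09, 0.033, 0, -17, 1, 0.12, 0.045, 0, -22, 1, 0.135, 0.05, 0, -25.3]
}}

```text
time_s: 18.0
ee_pos: [547.1, 12.7, 209.2]
tcp_rot: [-3.141, 0.002, 0.152]
wrist_force: [-0.6, 0.8, -4.4]
opening: 0.216
grip_force: 29.9
```

Request:
{"op": "drive_tool", "data": {
  "deltas": [1, 0, 0, 0, 0, 1, 0, 0, 0, 0]
}}

```text
time_s: 18.25
ee_pos: [545.9, 14.1, 209.8]
tcp_rot: [-3.141, 0.001, 0.149]
wrist_force: [0.5, -0.6, -2.8]
opening: 0.215
grip_force: 29.9
```

```bash
cat > bore.py <<'E'
from h import *; from workcell import r,viewer as v
import sys
half=float(sys.argv[1]); off=float(sys.argv[2])   # ring half thickness, ring centre z minus TCP z
go(r,547.3,13.5,None,8.6)
s=v.snapshot('scene'); cv2.imwrite(sys.argv[3],s); g=cv2.GaussianBlur(s,(3,3),0).astype(np.float32).mean(2)
P=r.sense()['ee_pos']; C=np.array([P[0],P[1],P[2]+off]); near=C-half*np.array([*AX,0])
q=proj(v,[near],'scene')[0]; print('pred near bore',q.round(2), 'a',AX@P[:2]+318,'lat',PX@P[:2])
x,y=np.round(q).astype(int); w=g[y-9:y+10,x-9:x+10]; face=np.median(w)
m=(abs(w-face)>5).astype(np.uint8); n,lab,st,ce=cv2.connectedComponentsWithStats(m,connectivity=4); k=lab[9,9] or 1+st[1:,4].argmax()
print('face',face,'bbox centre',st[k][:2]+(st[k][2:4]-1)/2+[x-9,y-9],'centroid',ce[k]+[x-9,y-9],st[k])
for row in m: print(''.join('.#'[i] for i in row))
E
python3 bore.py 10 5.1 pics/scene6.png
python3 - <<'E'
from h import *; from workcell import viewer as v
print(proj(v,[[547,0,210],[548,0,210],[547,1,210],[547,0,211]],'scene'))
E
```

```text
t 18.25 pos [545.9  14.1 209.8] yaw 8.56 F [ 0.5 -0.6 -2.8] op 20.0 DELTA [ 0.0013  0.0008 -0.    ] roll -0.04 j [-0.02 -0.17  1.68  0.    1.64  1.4 ]
pred near bore [267.5  201.57] a 250.43595067845052 lat 541.8794084483758
face 130.66667 bbox centre [267.5 202. ] centroid [267.4673913  201.80434783] [ 4  4 12 11 92]
.........###...####
.........###....###
.................##
..................#
.....###.###.......
....#########......
....###.######.....
.....##.#######....
.......########....
.....###########...
.....###########...
.....###########...
......########.....
#......######......
##......####.......
###................
####...............
#####..............
######.............
[[266.49980875 203.61625802]
 [266.76262959 203.75381959]
 [266.72049765 203.44110159]
 [266.49000206 203.35505878]]
```

Request:
{"op": "drive_tool", "data": {
  "deltas": [1, 0.0012, 0, 0.02, 0, 1, 0.0012, 0, 0.0398, 0, 1, 0.0012, 0.01, 0.0398, 0, 1, 0.0012, 0.02, 0.0398, 0, 1, 0.0012, 0.026, 0.0398, 0]
}}

```text
time_s: 18.92
ee_pos: [551.8, -12.8, 170.9]
tcp_rot: [3.141, -0.001, 0.15]
wrist_force: [-0.0, -0.1, -3.6]
opening: 0.212
grip_force: 29.9
```

Request:
{"op": "drive_tool", "data": {
  "deltas": [1, 0, 0.003, 0, 0, 1, 0, 0.006, 0, 0, 1, 0, 0.009, 0, 0, 1, 0, 0.012, 0, 0, 1, 0, 0.012, 0, 0]
}}

```text
time_s: 19.55
ee_pos: [553.3, -23.8, 170.2]
tcp_rot: [-3.142, 0.0, 0.15]
wrist_force: [-0.3, -0.8, -3.3]
opening: 0.213
grip_force: 29.9
```

Request:
{"op": "drive_tool", "data": {
  "deltas": [1, 0, 0.003, 0, 0, 1, 0, 0.006, 0, 0, 1, 0, 0.008, 0, 0, 1, 0, 0.008, 0, 0]
}}

```text
time_s: 20.05
ee_pos: [554.5, -31.8, 170.2]
tcp_rot: [3.142, 0.0, 0.15]
wrist_force: [-0.8, 0.2, -4.0]
opening: 0.213
grip_force: 29.9
```

```bash
cat > st.py <<'E'
from h import *; from workcell import r
go(r); p=r.sense()['ee_pos'][:2]; print('a',AX@p+318,'lat',PX@p)
E
python3 st.py
```

```text
t 20.05 pos [554.5 -31.8 170.2] yaw 8.61 F [-0.8  0.2 -4. ] op 19.8 DELTA [0. 0. 0.] roll None j [-0.1  -0.14  1.71 -0.    1.57  1.32]
a 203.73619617237438 lat 543.5070883101698
```

Request:
{"op": "drive_tool", "data": {
  "deltas": [1, 0, 0.004, 0, 0, 1, 0, 0.008, 0, 0, 1, 0, 0.012, 0, 0, 1, 0, 0.018, 0, 0, 1, 0, 0.02, 0, 0]
}}

```text
time_s: 20.68
ee_pos: [557.6, -51.7, 170.2]
tcp_rot: [-3.142, -0.0, 0.15]
wrist_force: [2.8, 1.9, -4.2]
opening: 0.213
grip_force: 29.9
```

Request:
{"op": "drive_tool", "data": {
  "deltas": [1, 0, 0.006, 0, 0, 1, 0, 0.014, 0, 0, 1, 0, 0.022, 0, 0, 1, 0, 0.028, 0, 0, 1, 0, 0.03, 0, 0]
}}

```text
time_s: 21.3
ee_pos: [562.0, -81.5, 170.2]
tcp_rot: [-3.142, 0.0, 0.15]
wrist_force: [3.3, 1.6, -4.3]
opening: 0.212
grip_force: 29.9
```

Request:
{"op": "drive_tool", "data": {
  "deltas": [1, 0, 0.006, 0, 0, 1, 0, 0.014, 0, 0, 1, 0, 0.022, 0, 0, 1, 0, 0.028, 0, 0, 1, 0, 0.03, 0, 0]
}}

```text
time_s: 21.92
ee_pos: [566.5, -111.1, 170.2]
tcp_rot: [-3.142, -0.0, 0.15]
wrist_force: [3.2, 1.7, -4.0]
opening: 0.219
grip_force: 29.9
```

Request:
{"op": "drive_tool", "data": {
  "deltas": [0.45, 0, 0, 0.0005, 0, 0.4, 0, 0, 0.0005, 0, 0.4, 0, 0, 0, 0]
}}

```text
time_s: 22.3
ee_pos: [566.4, -110.7, 170.5]
tcp_rot: [3.141, -0.0, 0.151]
wrist_force: [-0.4, -0.9, 0.2]
opening: 0.3
grip_force: 0.0
```

Request:
{"op": "drive_tool", "data": {
  "deltas": [0.38, 0, 0, -0.01, 0, 0.38, 0, 0, -0.03, 0, 0.2, 0, 0, -0.07, 0, 0.1, 0, 0, -0.1, 0, 0.1, 0, 0, -0.11, 0]
}}

```text
time_s: 22.92
ee_pos: [567.0, -110.8, 283.4]
tcp_rot: [3.14, -0.003, 0.15]
wrist_force: [-0.2, 0.3, -0.2]
opening: 0.445
grip_force: 0.0
```

```bash
python3 - <<'E'
from h import *; from workcell import r,viewer as v
go(r,474.1,315.3,None,7.3)
for n in('scene','top'): cv2.imwrite(f'pics/{n}7.png',v.snapshot(n))
a=cv2.imread('pics/scene7.png')[170:290,160:300]; b=cv2.imread('pics/top7.png')[130:230,170:300]
c=np.zeros((480,720,3),np.uint8); A=cv2.resize(a,None,fx=3,fy=3,interpolation=cv2.INTER_CUBIC);B=cv2.resize(b,(300,230)); c[:360,:420]=A; c[:230,420:]=B; cv2.imwrite('pics/c7.png',c)
E
```

```text
t 22.93 pos [ 567.  -110.8  283.4] yaw 8.62 F [-0.2  0.3 -0.2] op 41.4 DELTA [-0.0279 -0.4352 -0.0007] roll 1.32 j [-0.24 -0.11  1.5  -0.    1.75  1.18]
```

View pics/c7.png

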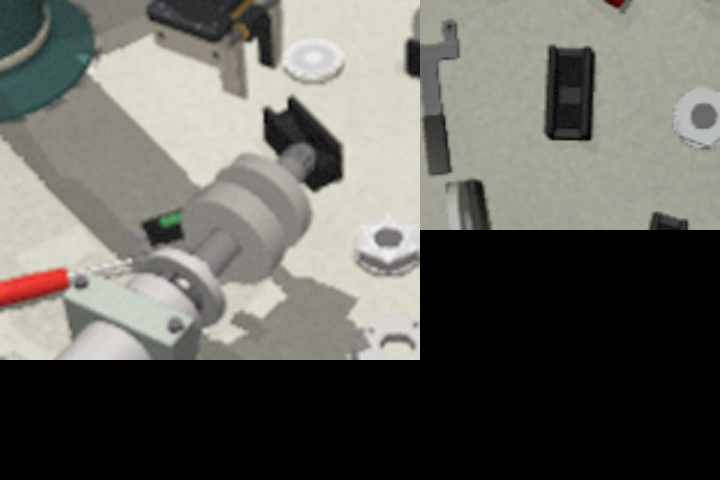

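Request:
{"op": "drive_tool", "data": {
  "deltas": [0, -0.004, -0.06, 0, 0.3, 0, -0.008, -0.12, 0, 0.6, 0, -0.012, -0.18, 0, 0.9, 0, -0.016, -0.24, 0, 1.3, 0, -0.02, -0.3, 0, 1.3]
}}

```text
time_s: 23.65
ee_pos: [500.7, 184.6, 279.0]
tcp_rot: [3.141, 0.001, 0.128]
wrist_force: [0.3, 0.2, 0.1]
opening: 0.501
grip_force: 0.0
```

```bash
python3 - <<'E'
from h import *; from workcell import r,viewer as v
c=lambda p:np.array(p,float)/4.4+[170,140]-.5+.5/4.4
a=np.radians(7.3);n=np.array([-np.sin(a),np.cos(a)])
for nm,p,h,a in(('thin',(131,384),17,7.3),('thick',(329,135),25,-3.3),('mid',(489,462),21,-16.7)):
    a=np.radians(a);n=np.array([-np.sin(a),np.cos(a)]); e=cast(v,c([p]),50)[0,:2]; print(nm,'n.c from saddle',n@e+h,{'thin':n@[474.1,315.3],'thick':n@[626.2,197.9],'mid':n@[431,100.3]}[nm])
go(r,474.1,315.3,150,7.3)
E
```

```text
thin n.c from saddle 243.74667297975287 252.5029868107361
thick n.c from saddle 230.53062319507887 233.61843918999725
mid n.c from saddle 220.88113432917234 219.92198028821093
t 23.65 pos [500.7 184.6 279. ] yaw 7.31 F [0.3 0.2 0.1] op 46.6 DELTA [-0.0095 -0.133   0.1289] roll 0.01 j [ 0.31 -0.2   1.59 -0.    1.75  1.75]
```

Request:
{"op": "drive_tool", "data": {
  "deltas": [0.1, -0.005, -0.055, 0, 0, 0.1, -0.008, -0.11, 0, 0, 0.1, -0.0095, -0.133, 0.03, 0, 0.1, -0.0095, -0.1335, 0.08, 0, 0.1, -0.0095, -0.1335, 0.12, 0]
}}

```text
time_s: 24.28
ee_pos: [474.2, 314.1, 156.8]
tcp_rot: [3.14, 0.003, 0.129]
wrist_force: [0.6, 0.6, -0.1]
opening: 0.453
grip_force: 0.0
```

Request:
{"op": "drive_tool", "data": {
  "deltas": [0.2, 0, 0, 0, 0, 0.3, 0, 0, 0, 0]
}}

```text
time_s: 24.52
ee_pos: [475.6, 314.2, 161.7]
tcp_rot: [-3.141, -0.001, 0.128]
wrist_force: [1.2, -0.2, 0.4]
opening: 0.365
grip_force: 0.0
```

```bash
python3 - <<'E'
from h import *; from workcell import r,viewer as v
go(r,474.1,315.7,58,7.3)
E
```

```text
t 24.52 pos [475.6 314.2 161.7] yaw 7.31 F [ 1.2 -0.2  0.4] op 33.9 DELTA [-0.0014 -0.0016  0.1037] roll 0.01 j [ 0.54 -0.11  1.7  -0.    1.55  1.98]
```

Request:
{"op": "drive_tool", "data": {
  "deltas": [0.3, -0.001, -0.0015, 0.04, 0, 0.3, -0.001, -0.0015, 0.08, 0, 0.4, -0.001, -0.0015, 0.1, 0, 0.5, -0.001, -0.0015, 0.1035, 0, 0.55, -0.001, -0.0015, 0.1035, 0]
}}

```text
time_s: 25.15
ee_pos: [474.8, 315.9, 58.4]
tcp_rot: [-3.141, -0.002, 0.128]
wrist_force: [0.0, 0.5, 0.8]
opening: 0.232
grip_force: 0.0
```

Request:
{"op": "drive_tool", "data": {
  "deltas": [0.6, 0, 0, 0, 0, 1, 0, 0, 0, 0, 1, 0, 0, 0, 0, 1, 0, 0, 0, 0]
}}

```text
time_s: 25.65
ee_pos: [474.5, 315.3, 57.6]
tcp_rot: [3.141, -0.001, 0.128]
wrist_force: [0.5, -3.6, 6.1]
opening: 0.129
grip_force: 29.9
```

```bash
python3 st.py
```

```text
t 25.65 pos [474.5 315.3  57.6] yaw 7.32 F [ 0.5 -3.6  6.1] op 12.0 DELTA [0. 0. 0.] roll None j [ 0.54 -0.05  1.82 -0.    1.38  1.99]
a 558.7922889734153 lat 516.3225900915518
```

Request:
{"op": "drive_tool", "data": {
  "deltas": [1, 0, 0, -0.02, 0, 1, 0, 0, -0.05, 0, 1, 0, 0, -0.09, 0, 1, 0, 0, -0.13, 0, 1, 0, 0, -0.15, 0]
}}

```text
time_s: 26.28
ee_pos: [474.4, 315.9, 210.0]
tcp_rot: [-3.14, -0.003, 0.128]
wrist_force: [0.3, 0.5, -2.3]
opening: 0.129
grip_force: 29.9
```

Request:
{"op": "drive_tool", "data": {
  "deltas": [1, 0.004, 0.035, 0, 0, 1, 0.01, 0.09, 0, -0.4, 1, 0.017, 0.15, 0, -0.8, 1, 0.023, 0.21, 0, -1.3, 1, 0.028, 0.26, 0, -1.3]
}}

```text
time_s: 26.9
ee_pos: [534.9, 59.1, 206.6]
tcp_rot: [-3.141, 0.0, 0.15]
wrist_force: [0.6, 0.1, -2.4]
opening: 0.127
grip_force: 29.9
```

Request:
{"op": "drive_tool", "data": {
  "deltas": [1, 0.004, 0.035, 0, 0, 1, 0.006, 0.048, 0, 0, 1, 0.006, 0.048, 0, 0, 1, 0.006, 0.048, 0, 0]
}}

```text
time_s: 27.4
ee_pos: [547.9, 15.7, 206.7]
tcp_rot: [-3.141, 0.0, 0.151]
wrist_force: [-0.3, 0.1, -0.7]
opening: 0.122
grip_force: 29.9
```

```bash
python3 bore.py 6 8.4 pics/scene8.png
```

```text
t 27.4 pos [547.9  15.7 206.7] yaw 8.68 F [-0.3  0.1 -0.7] op 11.4 DELTA [-0.001   0.0021 -0.    ] roll 0.08 j [-0.02 -0.17  1.68  0.    1.63  1.4 ]
pred near bore [269.1 200.8] a 251.7124653628735 lat 544.1408094642942
face 130.66667 bbox centre [269.5 199. ] centroid [269.84615385 200.52884615] [  4   0  12  15 104]
....#.....##..#####
..........##...####
.........###.....##
..........#.......#
........###........
.....########......
....##.#######.....
....###########....
......##########...
.....###########...
.....###########...
......##########...
......##########...
#......########....
##......#####......
###................
####...............
#####..............
######.............
```

Request:
{"op": "drive_tool", "data": {
  "deltas": [1, -0.002, 0, 0.02, 0, 1, -0.002, 0, 0.04, 0, 1, -0.002, 0.012, 0.04, 0, 1, -0.002, 0.024, 0.04, 0, 1, -0.002, 0.028, 0.04, 0]
}}

```text
time_s: 28.08
ee_pos: [550.8, -14.5, 167.4]
tcp_rot: [3.141, -0.001, 0.149]
wrist_force: [0.0, 0.4, -2.9]
opening: 0.127
grip_force: 29.9
```

Request:
{"op": "drive_tool", "data": {
  "deltas": [1, 0, 0.003, 0, 0, 1, 0, 0.006, 0, 0, 1, 0, 0.009, 0, 0, 1, 0, 0.012, 0, 0, 1, 0, 0.014, 0, 0]
}}

```text
time_s: 28.7
ee_pos: [552.5, -27.3, 166.7]
tcp_rot: [-3.142, 0.0, 0.15]
wrist_force: [-0.3, 0.2, -1.9]
opening: 0.123
grip_force: 29.9
```

Request:
{"op": "drive_tool", "data": {
  "deltas": [1, 0, 0.002, 0, 0, 1, 0, 0.005, 0, 0, 1, 0, 0.008, 0, 0, 1, 0, 0.008, 0, 0]
}}

```text
time_s: 29.2
ee_pos: [553.7, -35.3, 166.7]
tcp_rot: [3.142, 0.0, 0.15]
wrist_force: [0.1, 0.0, -1.4]
opening: 0.125
grip_force: 29.9
```

```bash
python3 st.py
```

```text
t 29.2 pos [553.7 -35.3 166.7] yaw 8.61 F [ 0.1  0.  -1.4] op 11.7 DELTA [0. 0. 0.] roll None j [-0.11 -0.14  1.72 -0.    1.57  1.31]
a 200.32918741708633 lat 542.1696028063556
```

Request:
{"op": "drive_tool", "data": {
  "deltas": [1, 0, 0.003, 0, 0, 1, 0, 0.007, 0, 0, 1, 0, 0.011, 0, 0, 1, 0, 0.015, 0, 0, 1, 0, 0.018, 0, 0]
}}

```text
time_s: 29.82
ee_pos: [556.5, -53.1, 166.7]
tcp_rot: [-3.141, -0.0, 0.15]
wrist_force: [2.0, 1.2, -2.3]
opening: 0.123
grip_force: 29.9
```

Request:
{"op": "drive_tool", "data": {
  "deltas": [1, 0, 0.004, 0, 0, 1, 0, 0.009, 0, 0, 1, 0, 0.014, 0, 0, 1, 0, 0.016, 0, 0, 1, 0, 0.016, 0, 0]
}}

```text
time_s: 30.45
ee_pos: [558.8, -69.0, 166.8]
tcp_rot: [3.141, -0.0, 0.15]
wrist_force: [3.5, -0.6, -2.0]
opening: 0.127
grip_force: 29.9
```

```bash
python3 st.py
```

```text
t 30.45 pos [558.8 -69.  166.8] yaw 8.6 F [ 3.5 -0.6 -2. ] op 11.8 DELTA [0. 0. 0.] roll None j [-0.17 -0.12  1.7  -0.    1.56  1.25]
a 166.21559246868958 lat 542.25490415377
```

Request:
{"op": "drive_tool", "data": {
  "deltas": [0.6, 0, 0, 0.0003, 0, 0.57, 0, 0, 0.0003, 0, 0.57, 0, 0, 0, 0]
}}

```text
time_s: 30.82
ee_pos: [558.7, -68.7, 166.8]
tcp_rot: [3.141, 0.0, 0.151]
wrist_force: [-0.9, 0.0, 0.8]
opening: 0.216
grip_force: 0.0
```

Request:
{"op": "drive_tool", "data": {
  "deltas": [0.55, 0, 0, -0.01, 0, 0.55, 0, 0, -0.03, 0, 0.3, 0, 0, -0.07, 0, 0, 0, 0, -0.1, 0, -0.1, 0, 0, -0.11, 0]
}}

```text
time_s: 31.45
ee_pos: [559.2, -68.8, 279.9]
tcp_rot: [3.14, -0.003, 0.15]
wrist_force: [0.3, -0.5, 0.4]
opening: 0.495
grip_force: 0.0
```

Request:
{"op": "drive_tool", "data": {
  "deltas": [-0.1, 0, -0.006, 0, -10, -0.1, 0, -0.012, 0, -20, -0.1, 0, -0.02, 0, -30, -0.1, 0, -0.026, 0, -40, -0.1, 0, -0.03, 0, -50]
}}

```text
time_s: 32.08
ee_pos: [554.1, -38.8, 276.4]
tcp_rot: [-3.141, 0.0, 1.029]
wrist_force: [0.0, 0.1, -0.5]
opening: 0.55
grip_force: 0.0
```

Request:
{"op": "drive_tool", "data": {
  "deltas": [-0.1, 0, 0, 0, -10, -0.1, 0, 0, 0, -20, -0.1, 0, 0, 0, -30, -0.1, 0, 0, 0, -40, -0.1, 0, 0, 0, -40]
}}

```text
time_s: 32.7
ee_pos: [554.1, -39.1, 276.4]
tcp_rot: [-3.141, -0.0, 1.72]
wrist_force: [0.0, -0.9, -0.3]
opening: 0.544
grip_force: 0.0
```

```bash
python3 - <<'E'
from h import *; from workcell import r,viewer as v
exec(open('st.py').read())
t=AX*(197-318)+PX*543.2
go(r,t[0],t[1],119,None); print('need yaw 98.6')
s=v.snapshot('scene'); cv2.imwrite('pics/scene9.png',s)
E
```

```text
t 32.7 pos [554.1 -39.1 276.4] yaw 98.56 F [ 0.  -0.9 -0.3] op 50.6 DELTA [0. 0. 0.] roll None j [-0.12 -0.15  1.55  0.    1.74 -0.27]
a 196.5594349375566 lat 542.072377057639
t 32.7 pos [554.1 -39.1 276.4] yaw 98.56 F [ 0.  -0.9 -0.3] op 50.6 DELTA [0.0004 0.0012 0.1574] roll None j [-0.12 -0.15  1.55  0.    1.74 -0.27]
need yaw 98.6
```

Request:
{"op": "drive_tool", "data": {
  "deltas": [-0.1, 0, 0.0012, 0.04, 0, -0.1, 0, 0.0012, 0.08, 0, -0.1, 0, 0.0012, 0.12, 0, -0.1, 0, 0.0012, 0.15, 0, -0.1, 0, 0.0012, 0.155, 0]
}}

```text
time_s: 33.38
ee_pos: [554.5, -38.8, 119.8]
tcp_rot: [-3.139, -0.001, 1.718]
wrist_force: [0.5, -0.8, -0.3]
opening: 0.553
grip_force: 0.0
```

Request:
{"op": "drive_tool", "data": {
  "deltas": [-0.1, -0.003, 0, 0, 0, -0.1, -0.008, 0, 0, 0, -0.1, -0.014, 0, 0, 0, -0.1, -0.016, 0, 0, 0]
}}

```text
time_s: 33.88
ee_pos: [558.1, -55.1, 122.4]
tcp_rot: [3.141, -0.0, 1.721]
wrist_force: [0.2, 2.7, 1.7]
opening: 0.547
grip_force: 1.2
```

```bash
python3 - <<'E'
from h import *; from workcell import r,viewer as v
exec(open('st.py').read())
s=v.snapshot('scene'); cv2.imwrite('pics/c10.png',cv2.resize(s[150:270,180:330],None,fx=5,fy=5,interpolation=cv2.INTER_CUBIC))
E
```

```text
t 33.88 pos [558.1 -55.1 122.4] yaw 98.59 F [0.2 2.7 1.7] op 50.9 DELTA [0. 0. 0.] roll None j [-0.14 -0.11  1.76  0.    1.49 -0.29]
a 180.14841998709963 lat 543.6461558937773
```

View pics/c10.png

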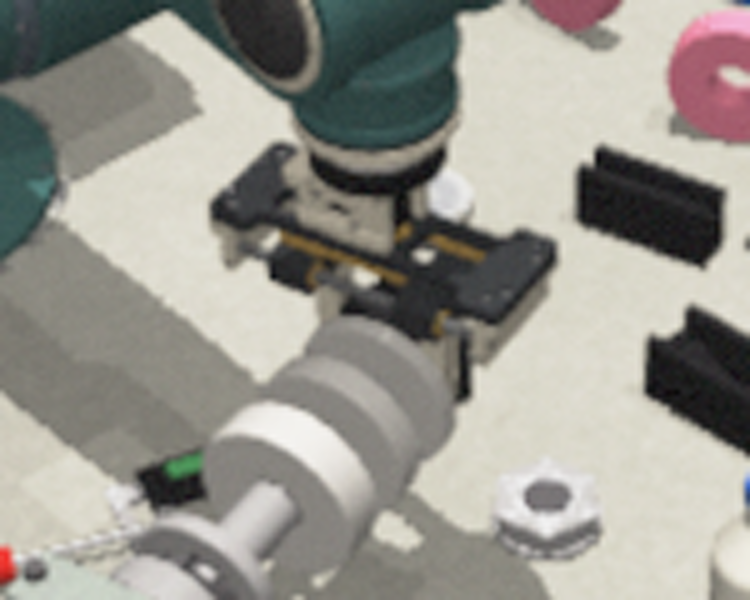

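Request:
{"op": "drive_tool", "data": {
  "deltas": [-0.1, -0.003, 0, 0, 0, -0.1, -0.007, 0, 0, 0, -0.1, -0.011, 0, 0, 0, -0.1, -0.015, 0, 0, 0]
}}

```text
time_s: 34.42
ee_pos: [560.1, -69.8, 121.8]
tcp_rot: [3.142, -0.0, 1.721]
wrist_force: [0.3, 1.9, 1.1]
opening: 0.548
grip_force: 1.2
```

```bash
python3 - <<'E'
from h import *; from workcell import r,viewer as v
exec(open('st.py').read())
for l in(34,-34):
  for z in (140,151,160): print(l,z,((proj(v,[[*(PX*(543.3+l)+AX*(180-318)),z]],'scene')[0]-[180,150])*5).round())
E
```

```text
t 34.42 pos [560.1 -69.8 121.8] yaw 98.62 F [0.3 1.9 1.1] op 51.0 DELTA [0. 0. 0.] roll None j [-0.17 -0.1   1.76  0.    1.49 -0.32]
a 165.27901018533103 lat 543.4202842451054
34 140 [439. 435.]
34 151 [438. 421.]
34 160 [438. 410.]
-34 140 [341. 395.]
-34 151 [340. 381.]
-34 160 [339. 370.]
```

Request:
{"op": "drive_tool", "data": {
  "deltas": [-0.1, 0.003, 0, 0.0, 0, -0.1, 0.003, 0, 0.006, 0, -0.1, -0.002, 0, 0.006, 0, -0.1, -0.006, 0, 0.006, 0, -0.1, -0.01, 0, 0.006, 0]
}}

```text
time_s: 35.05
ee_pos: [561.6, -79.7, 115.7]
tcp_rot: [-3.142, -0.0, 1.721]
wrist_force: [-0.0, 1.0, 0.2]
opening: 0.548
grip_force: 0.4
```

Request:
{"op": "drive_tool", "data": {
  "deltas": [-0.1, -0.004, 0, 0, 0, -0.1, -0.008, 0, 0, 0, -0.1, -0.012, 0, 0, 0, -0.1, -0.016, 0, 0, 0, -0.1, -0.02, 0, 0, 0]
}}

```text
time_s: 35.67
ee_pos: [564.6, -99.4, 115.8]
tcp_rot: [3.142, -0.0, 1.721]
wrist_force: [-0.6, 3.0, -0.8]
opening: 0.55
grip_force: 1.6
```

Request:
{"op": "drive_tool", "data": {
  "deltas": [-0.1, -0.004, 0, 0, 0, -0.1, -0.008, 0, 0, 0, -0.1, -0.012, 0, 0, 0, -0.1, -0.016, 0, 0, 0, -0.1, -0.02, 0, 0, 0]
}}

```text
time_s: 36.3
ee_pos: [567.6, -118.9, 115.8]
tcp_rot: [3.142, -0.001, 1.722]
wrist_force: [-0.5, 5.5, 1.1]
opening: 0.551
grip_force: 3.2
```

```bash
python3 st.py
```

```text
t 36.3 pos [ 567.6 -118.9  115.8] yaw 98.64 F [-0.5  5.5  1.1] op 51.2 DELTA [0. 0. 0.] roll None j [-0.25 -0.07  1.73  0.    1.48 -0.4 ]
a 115.64488613371117 lat 543.4630649476429
```

Request:
{"op": "drive_tool", "data": {
  "deltas": [-0.1, -0.003, 0, 0, 0, -0.1, -0.006, 0, 0, 0, -0.1, -0.009, 0, 0, 0, -0.1, -0.012, 0, 0, 0, -0.1, -0.014, 0, 0, 0]
}}

```text
time_s: 36.92
ee_pos: [569.7, -132.7, 115.8]
tcp_rot: [3.142, -0.001, 1.721]
wrist_force: [-1.3, 6.3, 0.9]
opening: 0.549
grip_force: 3.3
```

Request:
{"op": "drive_tool", "data": {
  "deltas": [-0.1, -0.001, 0, 0, 0, -0.1, -0.002, 0, 0, 0, -0.1, -0.003, 0, 0, 0, -0.1, -0.004, 0, 0, 0, -0.1, -0.005, 0, 0, 0]
}}

```text
time_s: 37.55
ee_pos: [570.4, -137.6, 115.7]
tcp_rot: [-3.141, -0.001, 1.721]
wrist_force: [-1.4, 6.4, 1.0]
opening: 0.549
grip_force: 3.3
```

Request:
{"op": "drive_tool", "data": {
  "deltas": [-0.1, -0.001, 0, 0, 0, -0.1, -0.002, 0, 0, 0, -0.1, -0.003, 0, 0, 0, -0.1, -0.004, 0, 0, 0, -0.1, -0.005, 0, 0, 0]
}}

```text
time_s: 38.17
ee_pos: [571.2, -142.5, 115.8]
tcp_rot: [-3.142, -0.001, 1.722]
wrist_force: [-1.2, 6.2, 0.3]
opening: 0.552
grip_force: 3.3
```

Request:
{"op": "drive_tool", "data": {
  "deltas": [-0.1, -0.001, 0, 0, 0, -0.1, -0.002, 0, 0, 0, -0.1, -0.003, 0, 0, 0, -0.1, -0.004, 0, 0, 0, -0.1, -0.005, 0, 0, 0]
}}

```text
time_s: 38.8
ee_pos: [571.9, -147.4, 115.8]
tcp_rot: [-3.142, -0.001, 1.722]
wrist_force: [-1.1, 7.0, 0.6]
opening: 0.551
grip_force: 3.3
```

Request:
{"op": "drive_tool", "data": {
  "deltas": [-0.1, -0.001, 0, 0, 0, -0.1, -0.002, 0, 0, 0, -0.1, -0.003, 0, 0, 0, -0.1, -0.004, 0, 0, 0, -0.1, -0.005, 0, 0, 0]
}}

```text
time_s: 39.42
ee_pos: [572.6, -152.4, 115.7]
tcp_rot: [-3.142, -0.001, 1.722]
wrist_force: [-0.6, 6.7, 1.0]
opening: 0.553
grip_force: 3.3
```

Request:
{"op": "drive_tool", "data": {
  "deltas": [-0.1, -0.001, 0, 0, 0, -0.1, -0.002, 0, 0, 0, -0.1, -0.003, 0, 0, 0]
}}

```text
time_s: 39.8
ee_pos: [573.1, -155.3, 115.8]
tcp_rot: [-3.142, -0.001, 1.722]
wrist_force: [-2.1, 6.0, 0.2]
opening: 0.551
grip_force: 3.3
```

Request:
{"op": "drive_tool", "data": {
  "deltas": [-0.1, -0.0005, 0, 0, 0, -0.1, -0.001, 0, 0, 0, -0.1, -0.0015, 0, 0, 0, -0.1, -0.002, 0, 0, 0]
}}

```text
time_s: 40.3
ee_pos: [573.4, -157.3, 115.8]
tcp_rot: [-3.142, -0.001, 1.722]
wrist_force: [-1.5, 6.2, 1.4]
opening: 0.552
grip_force: 3.3
```

Request:
{"op": "drive_tool", "data": {
  "deltas": [-0.1, -0.0007, 0, 0, 0, -0.1, -0.0014, 0, 0, 0, -0.1, -0.002, 0, 0, 0]
}}

```text
time_s: 40.67
ee_pos: [573.7, -159.3, 115.8]
tcp_rot: [-3.142, -0.001, 1.722]
wrist_force: [-1.2, 6.9, 0.8]
opening: 0.551
grip_force: 3.3
```

Request:
{"op": "drive_tool", "data": {
  "deltas": [-0.1, -0.0007, 0, 0, 0, -0.1, -0.0014, 0, 0, 0, -0.1, -0.002, 0, 0, 0]
}}

```text
time_s: 41.05
ee_pos: [574.0, -161.2, 115.8]
tcp_rot: [-3.142, -0.001, 1.722]
wrist_force: [-0.4, 6.2, 0.6]
opening: 0.549
grip_force: 3.3
```

Request:
{"op": "drive_tool", "data": {
  "deltas": [-0.1, -0.0007, 0, 0, 0, -0.1, -0.0014, 0, 0, 0, -0.1, -0.002, 0, 0, 0]
}}

```text
time_s: 41.42
ee_pos: [574.3, -163.2, 115.8]
tcp_rot: [3.142, -0.001, 1.722]
wrist_force: [-0.8, 6.1, 0.9]
opening: 0.549
grip_force: 3.3
```

Request:
{"op": "drive_tool", "data": {
  "deltas": [-0.1, -0.0005, 0, 0, 0, -0.1, -0.001, 0, 0, 0, -0.1, -0.0015, 0, 0, 0]
}}

```text
time_s: 41.8
ee_pos: [574.4, -164.2, 115.8]
tcp_rot: [-3.141, -0.002, 1.722]
wrist_force: [-3.0, 12.9, 2.6]
opening: 0.546
grip_force: 6.7
```

Request:
{"op": "drive_tool", "data": {
  "deltas": [-0.1, -0.0003, 0, 0, 0, -0.1, -0.0005, 0, 0, 0, -0.1, -0.0005, 0, 0, 0]
}}

```text
time_s: 42.18
ee_pos: [574.4, -164.2, 115.8]
tcp_rot: [-3.141, -0.002, 1.722]
wrist_force: [-4.9, 14.2, 2.5]
opening: 0.548
grip_force: 7.7
```

Request:
{"op": "drive_tool", "data": {
  "deltas": [-0.1, -0.0004, 0, 0, 0, -0.1, -0.0008, 0, 0, 0, -0.1, -0.0008, 0, 0, 0]
}}

```text
time_s: 42.55
ee_pos: [574.4, -164.1, 115.8]
tcp_rot: [-3.141, -0.004, 1.722]
wrist_force: [-6.9, 22.2, 5.1]
opening: 0.554
grip_force: 11.5
```

Request:
{"op": "drive_tool", "data": {
  "deltas": [-0.1, 0.002, 0, 0, 0, -0.1, 0.006, 0, 0, 0, -0.1, 0.015, 0, 0, 0, -0.1, 0.03, 0, 0, 0, -0.1, 0.05, 0, 0, 0]
}}

```text
time_s: 43.18
ee_pos: [567.0, -115.7, 115.7]
tcp_rot: [3.142, -0.0, 1.721]
wrist_force: [0.3, -0.4, -1.0]
opening: 0.552
grip_force: 0.0
```

Request:
{"op": "drive_tool", "data": {
  "deltas": [-0.1, 0.02, 0, -0.01, 0, -0.1, 0.02, 0, -0.05, 0, -0.1, 0.02, 0, -0.1, 0, -0.1, 0.02, 0, -0.15, 0, -0.1, 0.02, 0, -0.17, 0]
}}

```text
time_s: 43.8
ee_pos: [564.6, -96.1, 289.8]
tcp_rot: [3.138, 0.002, 1.722]
wrist_force: [-0.4, -0.1, 0.3]
opening: 0.55
grip_force: 0.0
```

Request:
{"op": "drive_tool", "data": {
  "deltas": [-0.1, 0.05, 0, 0, 0, -0.1, 0.1, 0, 0, 0, -0.1, 0.15, 0, 0, 0, -0.1, 0.2, 0, 0, 0, -0.1, 0.22, 0, 0, 0]
}}

```text
time_s: 44.42
ee_pos: [530.3, 123.1, 285.5]
tcp_rot: [-3.141, -0.0, 1.724]
wrist_force: [-0.8, -0.0, 0.6]
opening: 0.551
grip_force: 0.0
```

```bash
python3 - <<'E'
from h import *; from workcell import r,viewer as v
exec(open('st.py').read())
t=v.snapshot('top'); cv2.imwrite('pics/top11.png',t); s=v.snapshot('scene'); cv2.imwrite('pics/scene11.png',s)
g=t.astype(float).mean(2)
# profile along the top rims of the pack (z=225), seen from above
for a in np.arange(-4,76,2.): 
    u=proj(v,[[*(PX*543.3+AX*(a-318)),225]])[0]; w=proj(v,[[*(PX*543.3+AX*(a-318)),225]],'scene')[0]
    print(int(a),int(cv2.getRectSubPix(g.astype(np.float32),(1,1),tuple(map(float,u)))[0,0]),int(cv2.getRectSubPix(s.astype(np.float32).mean(2).astype(np.float32),(1,1),tuple(map(float,w)))[0,0]),end=' | ')
E
```

```text
t 44.42 pos [530.3 123.1 285.5] yaw 98.76 F [-0.8 -0.   0.6] op 51.2 DELTA [0. 0. 0.] roll None j [ 0.18 -0.18  1.56  0.    1.76  0.03]
a 360.4364504581146 lat 542.7175838970494
-4 168 155 | -2 167 195 | 0 168 222 | 2 172 233 | 4 175 236 | 6 178 235 | 8 180 235 | 10 178 235 | 12 178 235 | 14 179 236 | 16 179 235 | 18 179 235 | 20 179 234 | 22 178 232 | 24 179 230 | 26 179 231 | 28 176 235 | 30 167 236 | 32 161 236 | 34 179 235 | 36 179 235 | 38 178 234 | 40 178 234 | 42 179 233 | 44 180 228 | 46 179 224 | 48 177 229 | 50 170 235 | 52 162 235 | 54 179 232 | 56 179 223 | 58 179 210 | 60 180 198 | 62 160 194 | 64 102 192 | 66 53 191 | 68 58 191 | 70 72 192 | 72 123 193 | 74 156 191 |
```

```bash
python3 -c "
from workcell import job
print(job.sign_off())"
```

```text
the job is handed in; nothing more can be done
None
```

I loaded the three spacers on the arbor in order (thick, mid, thin) and seated them against the flange with one push of about 23 N at the wrist, slightly over the 15–20 N you gave; the last top view showed no gaps, and I handed the job in at about 44 s (no verdict was returned).

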